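# Clear the low parts bay

### The job

Clear the square nuts out of the low gated bay under the grating. Slide the centre punch through the loop on top of the gate's spindle, turn it until the gate stands about square out from the bay, draw the punch out and lay it on the bench. With the reacher, whose jaws close when its trigger is squeezed, fetch every nut from the bay into the tray and stand the reacher upright on the bench out of the gate's way; then shut the gate again with the punch through the loop, and lay the punch back on the bench. Leave the brass pulley wheel and the claw hammer alone.

Things in the scene. Friction and masses are not known exactly. Their poses are not given: they have to be found in the camera images.
- bay: Low steel bay fixed on the bench: sheet sides and back, roof of steel bars; 280 wide, 120 deep, 58 high. Origin on the bench in the middle of its open front, x into the bay, y left, z up. Inside 270 wide, 115 deep, 50 high: no hand fits in. Only the front is open; the gate lies across it
- eye (a point): Centre of the loop (steel tube 30 outside, 20 bore, 22 long, hole level) on top of the gate's spindle, 18 before the bay's front plane, 128 left of its middle, 105 above the bench (top of loop 120). x axis along the hole: with the gate closed it points 222 degrees from the bay's x (to the robot and 42 degrees right). Turns with the gate
- gate (a joint): Gate angle (rad): 0 closed, bar across the front; grows as it swings out toward the robot (clockwise from above) about the spindle; stop at 1.75; stiff (0.2 N m friction), stays where left. Bar 235 long from the spindle, 8 thick, 8 to 30 above the bench; it sweeps the bench before the bay. The punch has about 0.3 rad of play in the loop
- punch: Steel centre punch, 115 long, up to 13 thick, lying on the bench; origin mid-length on its underside; y axis along it; tapers to a point at its -y end
- reacher: Hand reacher standing on its foot (85 x 56). Origin on the bench under the handle, z up, x to the jaws. Handle: two upright plates 28 wide, 44 to 108 high, fixed one at +y, trigger at -y; 50 over both, 34 squeezed. Pinch both (along y) 85 high: 49 mm opening or 20 N holds with jaws open. Squeezing shifts the tool to its -y by half the squeeze. Jaws 4 to 22 high, tips 196 ahead; about 0.4 kg
- pinch (a point): Point on the reacher midway between the jaw pads, 180 in front of its origin, 13 high. At rest the jaws stand 55 to 62 apart there, 75 over their outsides
- trigger (a joint): Squeeze of the trigger (m): 0 free, jaws open; 0.016 fully squeezed, jaws shut; about 0.010 with a nut between the jaws. Spring: begins to move at 24 N, 34 N at the end; a grip of 60 N or more pinches a nut well
- tray: Open aluminium tray fixed on the bench, 120 x 120, walls 20 high and 4 thick. Origin under its centre on the bench
- nut_1: Square iron nut, 33 x 33 x 14, origin under its centre; lies in the bay at the start, if present
- nut_2: As nut_1, if present
- nut_3: As nut_1, if present
- pulley_wheel: Brass pulley wheel, 67 across, 19 high, lying on the bench at the left; to be left alone
- claw_hammer: Claw hammer, 138 x 247 x 33, on the bench at the right; to be left alone
- jaw_l: Left (+y) jaw of the reacher, 62 long; origin at its pivot, 135 ahead of the reacher's origin
- jaw_r: Right (-y) jaw, likewise

How it is judged:
By the outcome, as a careful person would: the job done as asked, in the order asked, and still so for the second after the job is handed in, with the robot touching nothing.
Of nut_1, nut_2, nut_3 only 2 to 3 are there at a start; the rules pass over those that are not, and their reading is None.
At some moment in a run one of punch, reacher may be knocked a few centimetres aside while the robot is not near it.
Once in a run the grip may slacken for a moment while it holds something.
It also fails if it takes over 210 s, if anything falls off the work surface, if the arm or the gripper's body presses on something with over 40 N, if the wrist force passes 120 N, or if a joint passes its speed limit or range.

### The arm

A 6-joint arm with a two-finger parallel gripper is mounted at the origin on a cart in front of the work surface, level with it; the furniture and walls round the work are solid. World frame = base frame: x ahead of the robot, y to its left, z up, the work surface at z = 0. Lengths are in mm, angles in rad, forces in N, time in s.
With the tool pointing down it reaches from about 275 to 750 mm from the base axis. Payload 10.2 kg.
Tool frame: the origin (TCP) lies at the centre of the arm's flange, where the gripper is bolted on; the fingertips stand 173 mm ahead of it and the grasp point (between the pads) lies 155 mm ahead of it; z points along the fingers, y is the line along which they close (so a half turn about z gives the same grasp; the last joint's range is limited). The gripper opens to 85 mm and grips with 20 to 120 N. Pads are 22 mm wide; open, the fingers measure 114 mm over their backs; the gripper's body (76 mm by 85 mm) begins 54 mm behind the grasp point. The pads swing forward as they close: fully open they stand 13 mm farther back than shut.
Start: joints at [-0.223, 0.313, 1.498, -0, 1.331, -0.223], TCP at [525.007, -0.014, 404.694] pointing down, gripper open.
Joint ranges: [-2.94, 2.94], [-0.97, 2.17], [0.19, 2.56], [-1.23, 4.37], [0.02, 3.11], [-2.88, 2.88]. Speed limits (rad/s): [2.39, 2.39, 3.01, 3.14, 3.14, 3.14].

### API

Orientations are given as a unit quaternion [w, x, y, z].
In Python, from rig import ctrl gives the robot as it stands.
- The arm moves only by the shell command python3 steer.py [OPENING] [FORCE], which reads ROWS from standard input. ROWS is a JSON list that holds a single list of rows (three levels of brackets), with 1 to 8 rows, each of 6 numbers: dx, dy, dz in mm, then a rotation vector rx, ry, rz in rad; each row is the pose to reach, as a shift and turn from the pose commanded when the command began, along the tool's axes at that moment; what a row does not reach only later rows make up. A row lasts 1/10 s, in which the tool goes at most 50 mm and 0.15 rad, less where a joint would pass 70% of its speed; a pose out of reach is approached as far as the arm can. OPENING is the opening from 0.0 (shut) to 1.0 (fully open), set as the command begins (- or left out keeps the last). The fingers move at their own pace and stop on an object; FORCE is the grip in N (left out, the last holds). Time passes only in rows, so rows that do not move let the fingers close. It prints the time, the measured TCP pose, the force, the opening and the grip force at its end. Input that does not fit is refused with a message, and nothing moves.
- ctrl.sense(): the state, without advancing time (a new reading comes with each control period).
- ctrl.capture(name): name is "scene" or "side" or "wrist"; returns the picture (480x640x3 uint8, red, green, blue); there is no depth.
- ctrl.calibration(name): a dict with "fx", "fy", "cx", "cy" (pixels), "distortion" ([k1, k2, p1, p2, k3] as OpenCV has them; the pictures are not rectified), "position" and "attitude" of the camera in the world. Camera axes: x right, y down, z forward; pixel columns grow to the right and rows downward; lengths in mm; the calibration is good to about 2 mm. A picture is of the moment at which its call begins: read the wrist's pose just before it. calibration takes no time and is no camera call; for the wrist camera it gives the pose at the moment of the call.
- ctrl.finish_job(): hands the job in; it is judged then, once.
The state is a dict: "time_s": time; "joints": joint angles; "dq": joint speeds; "tau": joint torques, N m; "eef_pos": TCP position; "ee_rot": TCP orientation; "force": force on the tool from outside, world axes, zero at the start; "wrist_torque": the same for the moment, N m; "grip_width": opening from 0.0 (shut) to 1.0 (fully open); "grip_force": force on a finger pad.
Only numpy, scipy, OpenCV 4.12 (cv2) and the standard library are available. Lean on these libraries where they do the work, as an engineer would, in place of code of your own. Each camera call takes 0.05 s, during which the arm holds its last target. There are 200 camera calls.

## Working session

There is one attempt and no reset: what is moved stays moved. The work goes in short steps, Python scripts to look and compute and a shell command to move; the robot and the scene stay as the last step left them, time stands still between calls to the robot, and variables do not carry over. Pictures are saved under pics/ and viewed, at most 14 in all, crops included, and the job is handed in when it is done.

```bash
ls; mkdir -p pics; python3 - <<'E'
from rig import ctrl
import cv2,numpy as np
for n in ("scene","side"):
    cv2.imwrite(f"pics/{n}0.png",ctrl.capture(n)[:,:,::-1])
    print(n,ctrl.calibration(n))
print(ctrl.calibration("wrist"))
cv2.imwrite("pics/wrist0.png",ctrl.capture("wrist")[:,:,::-1])
print(ctrl.sense())
E
```

```text
pics
rig.py
steer.py
scene {'fx': 493.82346708997426, 'fy': 493.82346708997426, 'cx': 316.5080871801623, 'cy': 238.4043842733123, 'distortion': array([0.04386915, 0.        , 0.        , 0.        , 0.        ]), 'position': array([ -432.02506171, -1012.11235578,  1051.52812263]), 'attitude': array([-0.42403874,  0.80459663, -0.37245913,  0.18463372])}
side {'fx': 470.27462106116644, 'fy': 470.27462106116644, 'cx': 317.7782651375258, 'cy': 235.1412829578743, 'distortion': array([0.0420467, 0.       , 0.       , 0.       , 0.       ]), 'position': array([ 546.75433971, 1060.50147318,  740.96603582]), 'attitude': array([ 0.01053516, -0.0318835 ,  0.86556161, -0.49967544])}
{'fx': 403.04990020505966, 'fy': 403.04990020505966, 'cx': 320.0218726150449, 'cy': 240.89999126297954, 'distortion': array([-0.04734096,  0.        ,  0.        ,  0.        ,  0.        ]), 'position': array([525.55256602,  80.53835488, 373.144164  ]), 'attitude': array([ 1.59591249e-01,  9.87182705e-01,  3.93816559e-04, -8.86291742e-04])}
{'time_s': 0.15, 'joints': array([-2.23412203e-01,  3.13299668e-01,  1.49826014e+00,  3.42095733e-05,
        1.33101325e+00, -2.23435332e-01]), 'dq': array([-0.00062501, -0.00203473, -0.00410332, -0.00096103,  0.00218166,
       -0.00075599]), 'tau': array([ 1.79854873e-03, -4.12368500e+01, -2.59796566e+01, -1.57318855e-04,
        3.17765021e-03, -3.62555340e-05]), 'eef_pos': array([ 5.24968733e+02, -8.67731987e-03,  4.04278532e+02]), 'ee_rot': array([-4.23665116e-04,  7.07101397e-01,  7.07111995e-01, -2.47150510e-04]), 'force': array([-0.05263413, -0.44899482,  0.13740851]), 'wrist_torque': array([ 0.02790004, -0.04523156,  0.0416647 ]), 'grip_force': 0.0, 'grip_width': 0.9993001206265322}
```
View pics/scene0.png

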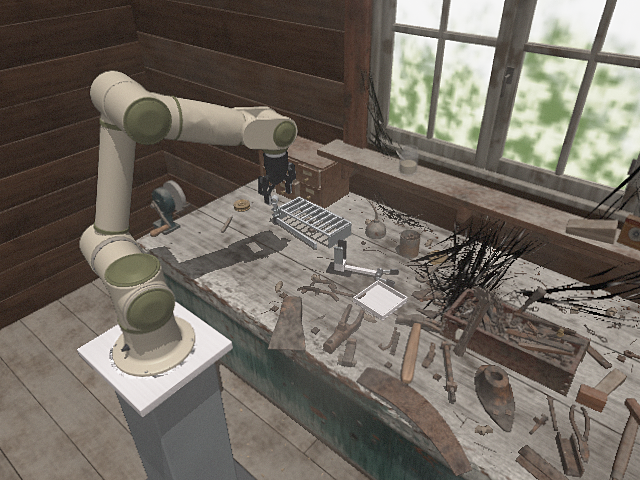

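View pics/side0.png

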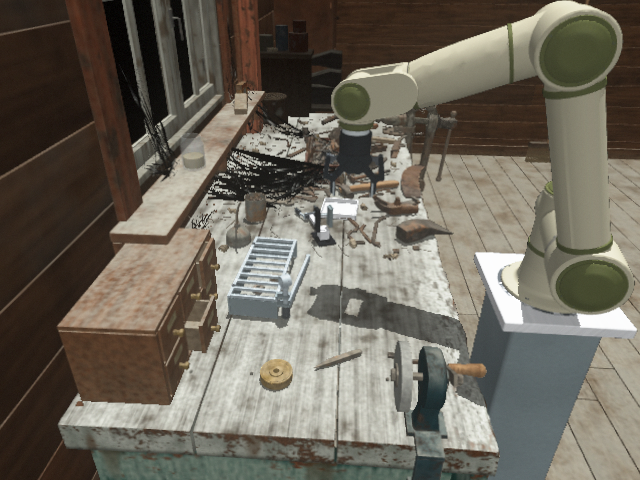

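View pics/wrist0.png

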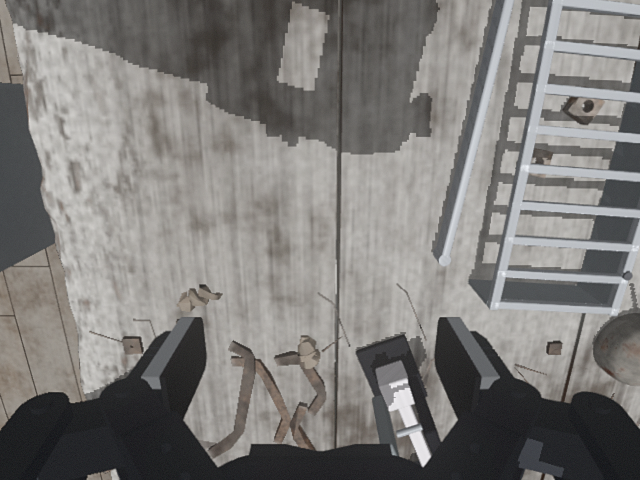

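The scene view shows the bay around (312,220), the reacher (345,265), the tray (380,298), the punch (227,222) and the pulley (242,204). The wrist view shows a nut at (582,107), another dark item at (541,156), the gate end at (445,260), and the reacher at lower right.

```bash
cat > h.py <<'E'
import numpy as np,cv2,json,sys
from scipy.spatial.transform import Rotation as R
from rig import ctrl
def rot(q): return R.from_quat(np.r_[q[1:],q[0]]).as_matrix()
def shot(cam,name):
    c=ctrl.calibration(cam); im=ctrl.capture(cam)[:,:,::-1].copy()
    cv2.imwrite(f"pics/{name}.png",im); np.savez(f"pics/{name}.npz",**c); return im
def ray(name,uv):
    c=np.load(f"pics/{name}.npz"); K=np.array([[c['fx'],0,c['cx']],[0,c['fy'],c['cy']],[0,0,1]])
    p=cv2.undistortPoints(np.array([[uv]],float),K,c['distortion'])[0,0]
    d=rot(c['attitude'])@np.r_[p,1]; return c['position'],d/np.linalg.norm(d)
def onz(name,uv,z=0):
    o,d=ray(name,uv); return o+d*(z-o[2])/d[2]
def tri(*obs):
    A=np.zeros((3,3));b=np.zeros(3);rs=[ray(*o) for o in obs]
    for o,d in rs: P=np.eye(3)-np.outer(d,d);A+=P;b+=P@o
    x=np.linalg.solve(A,b); return x,[np.linalg.norm(np.cross(x-o,d)) for o,d in rs]
def proj(name,X):
    c=np.load(f"pics/{name}.npz"); K=np.array([[c['fx'],0,c['cx']],[0,c['fy'],c['cy']],[0,0,1]])
    Rm=rot(c['attitude']).T; p=cv2.projectPoints(np.atleast_2d(X).astype(float),cv2.Rodrigues(Rm)[0],-Rm@c['position'],K,c['distortion'])[0]
    return p[:,0]
def to_tool(P):  # displacement in tool axes to bring grasp point to world P
    s=ctrl.sense(); M=rot(s['ee_rot']); return M.T@(np.array(P)-s['eef_pos']-M@[0,0,155])
def crop(name,x0,y0,x1,y1,k,out):
    im=cv2.imread(f"pics/{name}.png")[y0:y1,x0:x1]; cv2.imwrite(f"pics/{out}.png",cv2.resize(im,None,fx=k,fy=k,interpolation=cv2.INTER_CUBIC))
E
python3 - <<'E'
from h import *
for n in("scene","side"): np.savez(f"pics/{n}0.npz",**ctrl.calibration(n))
np.savez("pics/wrist0.npz",**ctrl.calibration("wrist"))
np.set_printoptions(precision=1,suppress=True)
for uv in [(316,368),(361,351),(276,374),(243,318),(323,240)]: print(onz("side0",uv))
for uv in [(221,232),(232,219),(380,298)]: print(onz("scene0",uv))
for uv in [(445,260),(582,107),(541,156),(490,300)]: print(onz("wrist0",uv))
E
echo '[[[40, -10, -10, 0, 0, 0], [80, -20, -20, 0, 0, 0], [120, -30, -30, 0, 0, 0], [160, -40, -40, 0, 0, 0], [160, -40, -40, 0, 0, 0], [160, -40, -40, 0, 0, 0]]]' | python3 steer.py
python3 - <<'E'
from h import *
shot("wrist","w1")
E
echo '[[[40, 0, 0, 0, 0, 0], [80, 0, 0, 0, 0, 0], [120, 0, 0, 0, 0, 0], [120, 0, 0, 0, 0, 0], [120, 0, 0, 0, 0, 0]]]' | python3 steer.py
python3 - <<'E'
from h import *
shot("wrist","w2")
a=cv2.imread("pics/w1.png");b=cv2.imread("pics/w2.png")
cv2.imwrite("pics/v12.png",a)
E
```

```text
[587.9 340.    0. ]
[492.3 282.    0. ]
[669.5 363.    0. ]
[773.7 193.4   0. ]
[ 602.9 -190.7    0. ]
[495.9 298.6   0. ]
[583.7 336.    0. ]
[ 573.  -381.2    0. ]
[649.4 -63.3   0. ]
[760.6  83.8   0. ]
[729.5  39.6   0. ]
[ 701.  -107.7    0. ]
time_s: 0.75
eef_pos: [484.8, 160.4, 444.5]
ee_rot: [0.0, 0.707, 0.708, -0.0]
force: [-0.1, -0.5, -0.3]
grip_width: 1.003
grip_force: 0.0
time_s: 1.3
eef_pos: [485.6, 279.3, 443.9]
ee_rot: [-0.0, 0.707, 0.707, -0.001]
force: [-1.1, -0.6, 0.6]
grip_width: 0.998
grip_force: 0.0
```

View pics/w1.png

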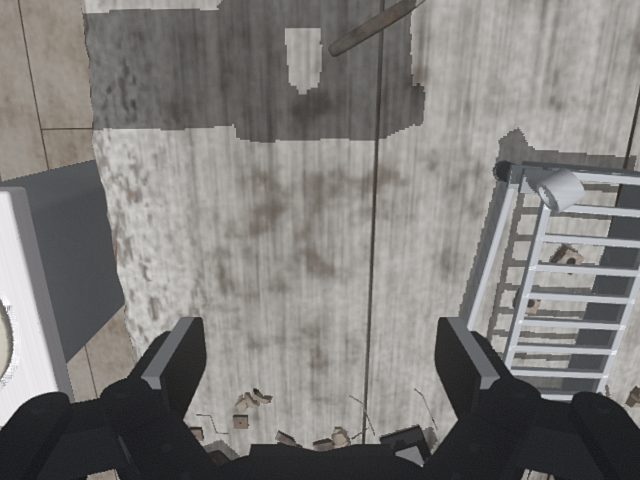

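View pics/w2.png

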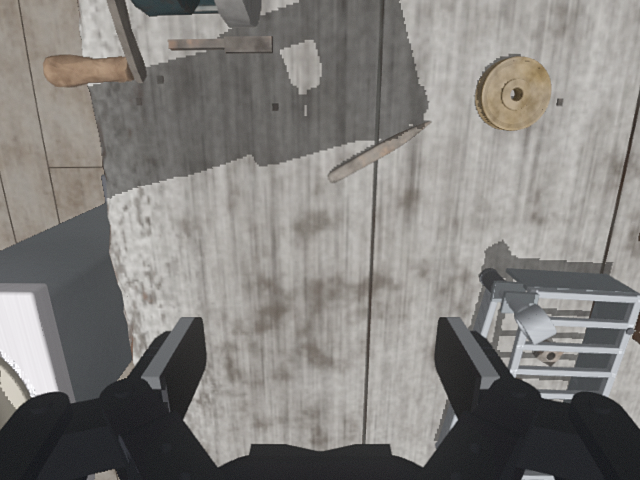

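Loop at about (560,190) in w1 and (535,322) in w2; punch from (333,178) to tip (428,124) in w2; a nut at (567,255), another at about (523,303) in w1. I'll enlarge for precision.

```bash
python3 - <<'E'
from h import *
a=cv2.imread("pics/w1.png");b=cv2.imread("pics/w2.png")
r=lambda im,x0,y0,x1,y1,k:cv2.resize(im[y0:y1,x0:x1],None,fx=k,fy=k,interpolation=cv2.INTER_CUBIC)
A=r(a,440,120,640,420,2); B=r(b,440,240,640,400,2); C=r(b,320,110,440,190,3)
m=np.zeros((600,800,3),np.uint8); m[:600,:400]=A; m[:320,400:]=B; m[330:570,400:760]=C
cv2.imwrite("pics/m1.png",m)
E
```

```text
(no output)
```

View pics/m1.png

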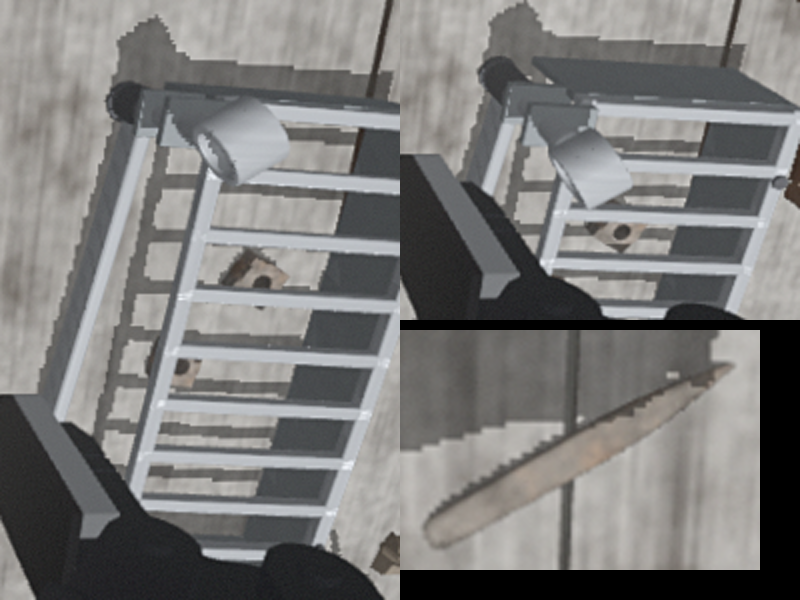

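```bash
python3 - <<'E'
from h import *
from scipy.optimize import least_squares
np.set_printoptions(precision=1,suppress=True)
obs=[("w2",(638,293.5),(120,140,58)),("w2",(611,275),(120,140,0)),("w2",(505,269),(0,140,0)),("w1",(562.5,190),(-18,128,105)),("w2",(536,324),(-18,128,105)),
("wrist0",(492,307),(0,-140,58)),("wrist0",(626,308),(120,-140,58)),("w1",(603,391),(120,-140,58))]
def W(p,X): c,s=np.cos(p[2]),np.sin(p[2]); return np.array([p[0]+c*X[0]-s*X[1],p[1]+s*X[0]+c*X[1],X[2]])
f=lambda p:np.concatenate([proj(n,W(p,X))[0]-uv for n,uv,X in obs])
r=least_squares(f,[700,30,-.15],x_scale=[1,1,.01],loss='soft_l1');print(r.x,r.x[2],f(r.x).reshape(-1,2))
np.save("bay.npy",r.x)
print("eye",W(r.x,(-18,128,105)),tri(("w1",(562.5,190)),("w2",(536,324))), "hole dir",np.degrees(r.x[2])+222)
def inv(p,P): c,s=np.cos(p[2]),np.sin(p[2]); d=P[:2]-p[:2]; return np.array([c*d[0]+s*d[1],-s*d[0]+c*d[1]])
for uv in[(440+127,120+137),(440+90,120+182)]: q=onz("w1",uv,14);print("nut",q,inv(r.x,q))
q=onz("wrist0",(587,106),14);print(q,inv(r.x,q)); q=onz("wrist0",(541,156),14);print(q,inv(r.x,q))
m2=lambda x,y:((x-400)/3+320,(y-330)/3+110)
e=[onz("w2",m2(430,533),6),onz("w2",m2(733,366),6)]; print("punch",e,np.linalg.norm(e[1]-e[0]),np.degrees(np.arctan2(*(e[1]-e[0])[[1,0]])))
s1=[("side0",(316,368)),("side0",(361,351))]
print(tri(("w2",m2(430,533)),("w1",(333,51))), tri(("w2",m2(430,533)),("side0",(361,351))),tri(("w2",m2(733,366)),("side0",(316,368))))
E
```

```text
[687.7  52.4  -0. ] -0.04187936551226995 [[ 8.9 -0.9]
 [-1.9 -4.6]
 [ 1.9 -2.4]
 [-1.3  0. ]
 [-0.1 -0.5]
 [ 5.6  2.2]
 [-0.1  5. ]
 [-5.  30.2]]
eye [675.1 181.  105. ] (array([674.6, 181.4, 106.8]), [np.float64(0.35932745678472183), np.float64(0.3593274567848996)]) hole dir 219.6004891074612
nut [751.5  90.4  14. ] [62.2 40.7]
nut [719.8  36.8  14. ] [ 32.7 -14.3]
[756.1  84.6  14. ] [67. 35.]
[721.9  41.2  14. ] [34.6 -9.8]
punch [array([495.5, 291.7,   6. ]), array([593.6, 346.5,   6. ])] 112.37017127174826 29.196169394216618
(array([496.2, 291.6,   5.2]), [np.float64(0.723562682632762), np.float64(0.7235626826326358)]) (array([494.2, 292.6,  10.2]), [np.float64(1.1666008458759338), np.float64(1.166600845875998)]) (array([590. , 347.2,   8.8]), [np.float64(2.7727024203258654), np.float64(2.772702420325852)])
```

```bash
python3 - <<'E'
from h import *
np.set_printoptions(precision=1,suppress=True)
M=lambda x,y:(440+x/2,120+y/2); N=lambda x,y:(440+(x-400)/2,240+y/2)
def ang(a,b): return np.degrees(np.arctan2(*(b-a)[[1,0]]))
p=[onz("w1",M(205,185),58),onz("w1",M(138,460),58)];print(p,"front yaw",ang(*p)+90)
p=[onz("w1",M(384,362),58),onz("w1",M(325,535),58)];print(p,"back yaw",ang(*p)+90)
for s in [((202,237),(398,248)),((170,350),(384,362)),((145,455),(348,465))]:
  p=[onz("w1",M(*s[0]),58),onz("w1",M(*s[1]),58)];print(p[0],"bar",ang(*p))
p=[onz("w1",M(146,135),30),onz("w1",M(60,420),30),onz("wrist0",(447,262),30),onz("wrist0",(508,0),30)];print("gate",p,ang(p[0],p[1])+90,ang(p[3],p[2])+90)
# loop axis from rim ellipse: cylinder silhouette edges
p=[onz("w1",M(196,137),105),onz("w1",M(248,98),105)];print("loop edge",ang(*p))
p=[onz("w1",M(235,185),100),onz("w1",M(288,150),100)];print("loop edge",ang(*p))
p=[onz("w2",N(552,158),105),onz("w2",N(597,128),115)];print(ang(*p))
p=[onz("w2",N(590,207),105),onz("w2",N(632,173),105)];print(ang(*p))
E
```

```text
[array([690.1, 150.8,  58. ]), array([681.5,   3.9,  58. ])] front yaw -3.3727073599614386
[array([800.6,  59.5,  58. ]), array([795.1, -45.8,  58. ])] back yaw -2.991602566605849
[693.1 125.6  58. ] bar -3.0607526029003456
[687.5  67.   58. ] bar -3.79348994993782
[684.7   6.9  58. ] bar -4.065854829752612
gate [array([672.5, 168.5,  30. ]), array([649.3,  11.2,  30. ]), array([641.5, -53.7,  30. ]), array([669.1, 161.3,  30. ])] -8.395457849376328 -7.2986094359715565
loop edge 40.38439481200922
loop edge 37.03856560803869
59.82542417275734
47.015036120958136
```

```bash
echo '[[[26, 34, 160, 0, 0, -1.2], [26, 34, 160, 0, 0, -1.2], [26, 34, 160, 0, 0, -1.2], [26, 34, 160, 0, 0, -1.2], [26, 34, 160, 0, 0, -1.2], [26, 34, 160, 0, 0, -1.2], [26, 34, 160, 0, 0, -1.2], [26, 34, 160, 0, 0, -1.2]]]' | python3 steer.py 0.6
echo '[[[0, 0, 0, 0, 0, -0.88], [0, 0, 0, 0, 0, -0.88], [0, 0, 0, 0, 0, -0.88], [0, 0, 0, 0, 0, -0.88], [0, 0, 0, 0, 0, -0.88], [0, 0, 0, 0, 0, -0.88], [0, 0, 0, 0, 0, -0.88]]]' | python3 steer.py
python3 - <<'E'
from h import *
np.set_printoptions(precision=2,suppress=True)
s=ctrl.sense();print(s['joints'],s['eef_pos'],rot(s['ee_rot']))
shot("wrist","w3"); a=cv2.imread("pics/w3.png"); 
cv2.imwrite("pics/w3.png",a)
E
```

```text
time_s: 2.15
eef_pos: [519.7, 304.1, 284.7]
ee_rot: [-0.0, 0.183, 0.983, -0.0]
force: [-0.1, -0.4, 0.8]
grip_width: 0.601
grip_force: 0.0
time_s: 2.85
eef_pos: [519.6, 304.3, 284.8]
ee_rot: [-0.0, -0.251, 0.968, -0.0]
force: [0.0, -0.5, 0.2]
grip_width: 0.601
grip_force: 0.0
[ 0.34  0.59  1.4  -0.    1.15 -1.74] [519.63 304.27 284.75] [[-0.87 -0.49 -0.  ]
 [-0.49  0.87 -0.  ]
 [ 0.   -0.   -1.  ]]
```

View pics/w3.png

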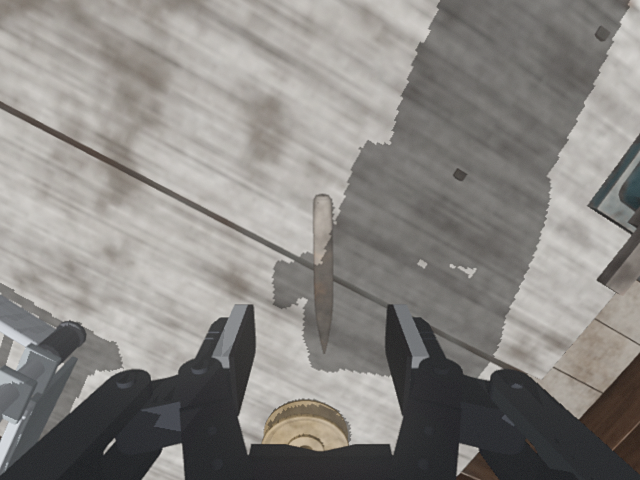

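Punch runs from blunt end (322,195) to tip (323,352), centred between the fingers.

```bash
python3 - <<'E'
from h import *
np.set_printoptions(precision=1,suppress=True)
a=onz("w3",(322,196),6.5);b=onz("w3",(323.5,352),6);u=(b-a)/np.linalg.norm(b-a);print(a,b,np.linalg.norm(b-a),np.degrees(np.arctan2(u[1],u[0])))
G=a+28*u;print(G,to_tool(np.r_[G[:2],20.5]))
E
```

```text
[494.6 291.    6.5] [592.8 347.2   6. ] 113.13369649162993 29.766993503481448
[518.9 304.9   6.4] [  0.3   0.7 109.3]
```

```bash
echo '[[[0, 1, 50, 0, 0, -0.01], [0, 1, 90, 0, 0, -0.01], [0, 1, 109, 0, 0, -0.01], [0, 1, 109, 0, 0, -0.01], [0, 1, 109, 0, 0, -0.01]]]' | python3 steer.py 0.4
echo '[[[0, 0, 0, 0, 0, 0], [0, 0, 0, 0, 0, 0], [0, 0, 0, 0, 0, 0], [0, 0, 0, 0, 0, 0], [0, 0, 0, 0, 0, 0]]]' | python3 steer.py 0 80
echo '[[[0, 0, -40, 0, 0, 0], [0, 0, -90, 0, 0, 0], [0, 0, -120, 0, 0, 0], [0, 0, -120, 0, 0, 0]]]' | python3 steer.py
```

```text
time_s: 3.4
eef_pos: [518.8, 306.1, 175.6]
ee_rot: [-0.0, -0.255, 0.967, -0.0]
force: [0.6, 0.6, 0.3]
grip_width: 0.398
grip_force: 0.0
time_s: 3.9
eef_pos: [518.7, 306.7, 176.2]
ee_rot: [0.0, -0.257, 0.967, -0.0]
force: [-0.0, -2.3, 5.5]
grip_width: 0.11
grip_force: 79.1
time_s: 4.3
eef_pos: [518.9, 307.2, 300.1]
ee_rot: [0.004, -0.257, 0.966, 0.0]
force: [0.0, 0.3, -0.9]
grip_width: 0.108
grip_force: 78.5
```

```bash
cat >> h.py <<'E'
def tgt(xy,z,ang):  # tool displacement to TCP (xy,z) with punch dir (=-tool x) at world angle deg, tool down
    s=ctrl.sense(); M=rot(s['ee_rot']); a=np.radians(ang); x=-np.array([np.cos(a),np.sin(a),0]); zz=np.array([0,0,-1.]); T=np.c_[x,np.cross(zz,x),zz]
    print(np.round(M.T@(np.r_[xy,z]-s['eef_pos']),1), np.round(R.from_matrix(M.T@T).as_rotvec(),3))
E
python3 - <<'E'
from h import *
a=np.radians(38.5);u=np.array([np.cos(a),np.sin(a)])
tgt(np.array([674.8,181.2])-116*u,275.5,38.5); tgt(np.array([674.8,181.2])-116*u,300,38.5)
E
```

```text
[  42.1 -204.4   24.5] [-0.002  0.008 -0.153]
[  41.9 -204.4    0. ] [-0.002  0.008 -0.153]
```

```bash
echo '[[[42, -40, 0, 0, 0, -0.1], [42, -90, 0, 0, 0, -0.15], [42, -140, 0, 0, 0, -0.15], [42, -180, 10, 0, 0, -0.153], [42, -204, 24, 0, 0.008, -0.153], [42, -204, 24.5, 0, 0.008, -0.153], [42, -204, 24.5, 0, 0.008, -0.153], [42, -204, 24.5, 0, 0.008, -0.153]]]' | python3 steer.py
python3 - <<'E'
from h import *
print(np.round(ctrl.sense()['joints'],2))
shot("wrist","w4");shot("side","s4");shot("scene","c4")
r=lambda n,x0,y0,x1,y1,k:cv2.resize(cv2.imread(f"pics/{n}.png")[y0:y1,x0:x1],None,fx=k,fy=k,interpolation=cv2.INTER_CUBIC)
m=np.zeros((600,800,3),np.uint8)
m[:480,:400]=r("w4",170,120,570,600,1)[:480] if 0 else cv2.copyMakeBorder(r("w4",170,120,570,480,1),0,120,0,0,cv2.BORDER_CONSTANT)
m[:600,400:]=r("s4",240,190,340,340,4)
cv2.imwrite("pics/m4.png",m)
E
```

```text
time_s: 5.1
eef_pos: [582.8, 110.0, 271.2]
ee_rot: [-0.004, -0.33, 0.944, -0.001]
force: [-0.5, 0.3, -0.4]
grip_width: 0.113
grip_force: 78.5
[-0.01  0.59  1.44 -0.    1.11 -2.25]
```

View pics/m4.png

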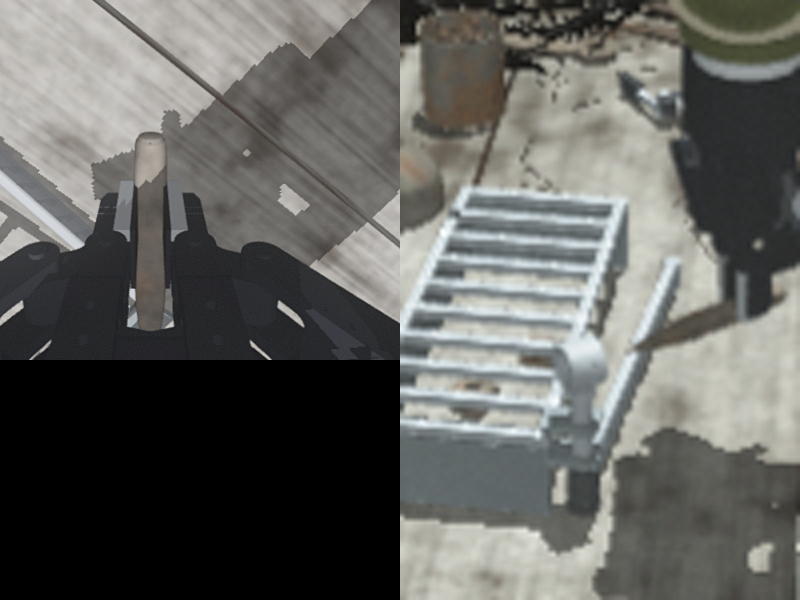

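Side crop shows the tip at side pixel (298.7,276.2) and the loop centre near (285.8,279.5); the punch looks roughly in line.

```bash
python3 - <<'E'
from h import *
np.set_printoptions(precision=2,suppress=True)
s=ctrl.sense();M=rot(s['ee_rot']);t=s['eef_pos'];u=-M[:,0];n=np.cross(u,[0,0,1]);print(t,u,M[:,2])
print(proj("s4",[(674.8,181.2,105.5),(674.6,181.4,106.8)]))
def plane(name,uv):
    o,d=ray(name,uv);k=(t-o)@n/(d@n);p=o+k*d;return p,(p-t)@u
print("tip",plane("s4",(298.75,276.25)))
# rear seen by wrist
for z in(98,102,106): print(z,(onz("w4",(320,253),z)-t)@u)
print("punch pts side",[plane("s4",(240+(x-400)/4,190+y/4)) for x,y in((700,325),(780,298))])
E
```

```text
[582.93 109.92 271.6 ] [ 0.78  0.62 -0.01] [-0.01 -0.   -1.  ]
[[283.66 281.12]
 [283.72 280.71]]
tip (array([642.31, 157.31, 104.37]), np.float64(77.2113107786464))
98 -28.719434370004226
102 -30.16154817560473
106 -31.603661981205335
punch pts side [(array([606.09, 128.41, 100.93]), np.float64(30.90161838385525)), (array([559.26,  91.03,  98.26]), np.float64(-28.997371735189333))]
```

```bash
echo '[[[-4, 0, -1, 0, 0.025, 0], [-8.5, 0, -2.5, 0, 0.05, 0], [-8.5, 0, -2.5, 0, 0.05, 0], [-8.5, 0, -2.5, 0, 0.05, 0]]]' | python3 steer.py
python3 - <<'E'
from h import *
np.set_printoptions(precision=2,suppress=True)
s=ctrl.sense();print(rot(s['ee_rot'])); shot("side","s5")
crop("s5",240,220,340,320,6,"m5")
E
echo
```

```text
time_s: 5.65
eef_pos: [589.9, 114.5, 273.6]
ee_rot: [-0.027, -0.33, 0.944, -0.009]
force: [-0.6, -0.4, -1.6]
grip_width: 0.109
grip_force: 78.5
[[-0.78 -0.62 -0.05]
 [-0.62  0.78 -0.04]
 [ 0.06  0.   -1.  ]]
```

View pics/m5.png

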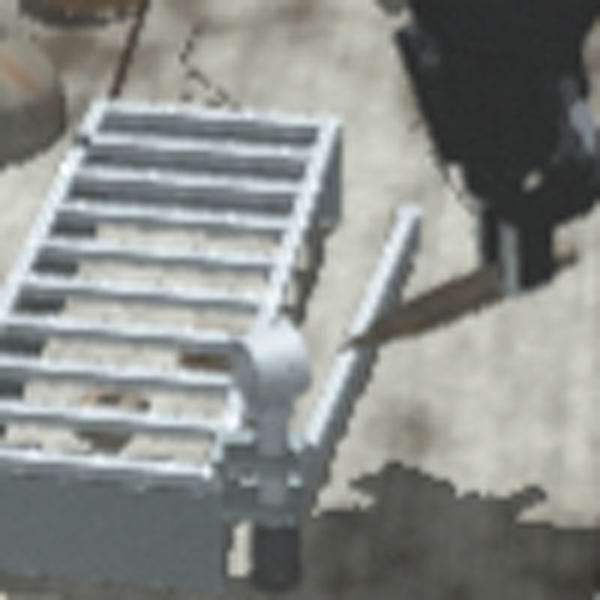

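Tip at side pixel (297.8,277.5), loop centre ≈(285.3,280).

```bash
python3 - <<'E'
from h import *
np.set_printoptions(precision=2,suppress=True)
s=ctrl.sense();M=rot(s['ee_rot']);t=s['eef_pos'];u=-M[:,0];u[2]=0;n=np.cross(u,[0,0,1])
e=np.array([674.7,181.3,106]);g=t+M[:,2]*169.5;print(g,(e-g)@u,(e-g)@n)
p=proj("s5",[e,e-30*u,g,g+85*u,g-30*u]);print(p, p-np.array([240,220]) )
def plane(name,uv):
    o,d=ray(name,uv);k=(t-o)@n/(d@n);p=o+k*d;return p,(p-t)@u
for q in((347,345),(450,307),(575,257)):print(plane("s5",(240+q[0]/6,220+q[1]/6)))
E
```

```text
[582.12 108.34 104.39] 117.6762874087052 0.5991639156889761
[[283.69 280.97]
 [294.69 276.8 ]
 [325.44 265.88]
 [295.95 277.07]
 [335.33 262.14]] [[43.69 60.97]
 [54.69 56.8 ]
 [85.44 45.88]
 [55.95 57.07]
 [95.33 42.14]]
(array([644.44, 157.83, 101.04]), np.float64(69.65971704855144))
(array([606.16, 127.35, 100.44]), np.float64(20.812424983811788))
(array([557.4 ,  88.52, 101.64]), np.float64(-41.42037734968319))
```

```bash
echo '[[[0, 0.6, -3, 0, 0, 0], [-12, 0.6, -3.7, 0, 0, 0], [-24, 0.6, -4.5, 0, 0, 0], [-36, 0.6, -5.2, 0, 0, 0], [-48, 0.6, -6, 0, 0, 0], [-48, 0.6, -6, 0, 0, 0]]]' | python3 steer.py
python3 - <<'E'
from h import *
s=ctrl.sense();print(s['force'],s['wrist_torque']);shot("side","s6");crop("s6",250,240,330,300,10,"m6")
E
```

```text
time_s: 6.3
eef_pos: [627.7, 145.3, 276.9]
ee_rot: [-0.027, -0.33, 0.944, -0.009]
force: [0.1, -0.1, -0.5]
grip_width: 0.111
grip_force: 78.5
[ 0.14295155 -0.08865867 -0.46567472] [ 0.00722094 -0.06951181 -0.00711947]
```

View pics/m6.png

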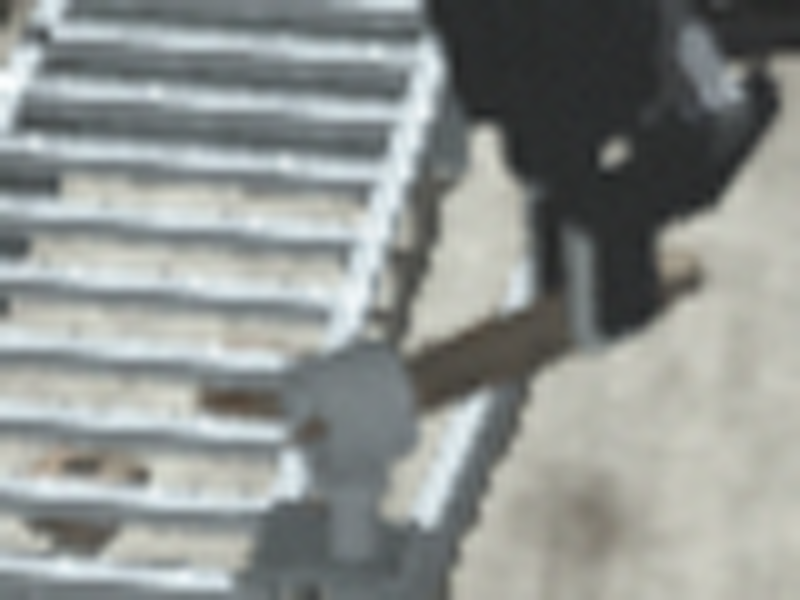

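Tip shows inside the loop at crop (310,432), no contact force. Push on.

```bash
echo '[[[-12, 0, -0.7, 0, 0, 0], [-24, 0, -1.5, 0, 0, 0], [-35, 0, -2.1, 0, 0, 0], [-35, 0, -2.1, 0, 0, 0], [-35, 0, -2.1, 0, 0, 0]]]' | python3 steer.py
python3 - <<'E'
from h import *
np.set_printoptions(precision=2,suppress=True)
s=ctrl.sense();print(s['force'],s['wrist_torque'],s['joints']);M=rot(s['ee_rot']);t=s['eef_pos']
# circle about eye, table of tool displacements per angle (clockwise a), target heading = phi-a
def arc(e=np.array([674.8,181.3]),angs=np.arange(0.15,1.25,.15)):
    for a in angs:
        Q=R.from_rotvec([0,0,-a]).as_matrix(); d=t-np.r_[e,t[2]]
        print(round(a,2),np.round(M.T@(Q@d-d),1),np.round(R.from_matrix(M.T@Q@M).as_rotvec(),3))
arc()
E
```

```text
time_s: 6.85
eef_pos: [654.5, 166.1, 277.2]
ee_rot: [-0.027, -0.33, 0.944, -0.009]
force: [0.2, -0.9, 0.8]
grip_width: 0.11
grip_force: 85.0
[ 0.17 -0.86  0.77] [-0.03 -0.27 -0.01] [ 0.08  0.76  1.12 -0.03  1.31 -2.15]
0.15 [-0.4  3.8 -0. ] [-0.01 -0.    0.15]
0.3 [-1.3  7.5 -0.1] [-0.02 -0.    0.3 ]
0.45 [-2.8 11.  -0.2] [-0.03 -0.    0.45]
0.6 [-4.8 14.2 -0.3] [-0.04 -0.    0.6 ]
0.75 [-7.3 17.1 -0.4] [-0.04 -0.    0.75]
0.9 [-10.1  19.6  -0.6] [-0.05 -0.    0.9 ]
1.05 [-13.3  21.6  -0.8] [-0.06 -0.    1.05]
1.2 [-16.8  23.2  -1. ] [-0.07 -0.    1.2 ]
```

```bash
echo '[[[-0.4, 3.8, 0, -0.01, 0, 0.15], [-1.3, 7.5, -0.1, -0.02, 0, 0.3], [-2.8, 11, -0.2, -0.03, 0, 0.45], [-4.8, 14.2, -0.3, -0.04, 0, 0.6], [-7.3, 17.1, -0.4, -0.04, 0, 0.75], [-10.1, 19.6, -0.6, -0.05, 0, 0.9], [-13.3, 21.6, -0.8, -0.06, 0, 1.05], [-16.8, 23.2, -1, -0.07, 0, 1.2]]]' | python3 steer.py
python3 - <<'E'
from h import *
np.set_printoptions(precision=2,suppress=True)
s=ctrl.sense();print(s['force'],s['wrist_torque'],s['joints']);M=rot(s['ee_rot']);t=s['eef_pos']
print(np.degrees(np.arctan2(-M[1,0],-M[0,0])))
e=np.array([674.8,181.3])
for a in np.arange(.1,.75,.1):
        Q=R.from_rotvec([0,0,-a]).as_matrix(); d=t-np.r_[e,t[2]]
        print(round(a,2),np.round(M.T@(Q@d-d),1),np.round(R.from_matrix(M.T@Q@M).as_rotvec(),3))
im=shot("wrist","w7"); shot("scene","c7");shot("side","s7")
E
```

```text
time_s: 7.65
eef_pos: [652.8, 194.4, 277.1]
ee_rot: [-0.029, 0.264, 0.964, 0.007]
force: [-2.8, -5.2, 1.5]
grip_width: 0.114
grip_force: 85.2
[-2.76 -5.18  1.46] [-0.88  0.24  0.09] [ 0.11  0.77  1.1   0.04  1.32 -0.93]
-30.59113846712028
0.1 [-0.1  2.6 -0. ] [-0.01  0.    0.1 ]
0.2 [-0.5  5.1 -0. ] [-0.01  0.    0.2 ]
0.3 [-1.2  7.6 -0.1] [-0.02  0.    0.3 ]
0.4 [-2.1 10.  -0.1] [-0.02  0.    0.4 ]
0.5 [-3.2 12.3 -0.2] [-0.03  0.    0.5 ]
0.6 [-4.5 14.4 -0.3] [-0.04  0.    0.6 ]
0.7 [-6.1 16.5 -0.4] [-0.04  0.    0.7 ]
```

```bash
echo '[[[-0.1, 2.6, 0, -0.01, 0, 0.1], [-0.5, 5.1, 0, -0.01, 0, 0.2], [-1.2, 7.6, -0.1, -0.02, 0, 0.3], [-2.1, 10, -0.1, -0.02, 0, 0.4], [-3.2, 12.3, -0.2, -0.03, 0, 0.5], [-3.8, 13.4, -0.25, -0.035, 0, 0.55], [-3.8, 13.4, -0.25, -0.035, 0, 0.55]]]' | python3 steer.py
python3 - <<'E'
from h import *
np.set_printoptions(precision=2,suppress=True)
s=ctrl.sense();print(s['force'],s['wrist_torque'],s['joints'])
shot("scene","c8");shot("side","s8");a=cv2.imread("pics/c8.png");b=cv2.imread("pics/s8.png")
r=lambda a,x0,y0,x1,y1,k:cv2.resize(a[y0:y1,x0:x1],None,fx=k,fy=k,interpolation=cv2.INTER_CUBIC)
m=np.hstack([r(a,210,170,370,320,2.5),r(b,240,200,400,350,2.5)]);cv2.imwrite("pics/m8.png",m)
# predicted gate tip pixels for gate angles, spindle (674.8,181.3)
for g in (1.3,1.4,1.5,1.6,1.7):
    th=-0.056-np.pi/2-g; P=[674.8+235*np.cos(th),181.3+235*np.sin(th),30]
    print(g,(proj("c8",P)[0]-[210,170])*2.5,(proj("s8",P)[0]-[240,200])*2.5+[400,0])
E
```

```text
time_s: 8.5
eef_pos: [663.0, 203.5, 276.8]
ee_rot: [-0.026, 0.512, 0.858, 0.014]
force: [-8.1, -7.7, 3.8]
grip_width: 0.107
grip_force: 85.5
[-8.12 -7.67  3.75] [-1.56  1.25 -0.13] [ 0.12  0.8   1.06  0.06  1.31 -0.39]
1.3 [ 74.29 195.22] [750.28 247.69]
1.4 [ 61.28 190.36] [755.5  262.76]
1.5 [ 49.53 184.76] [758.45 278.42]
1.6 [ 39.17 178.49] [758.97 294.57]
1.7 [ 30.3  171.64] [756.91 311.04]
```

View pics/m8.png

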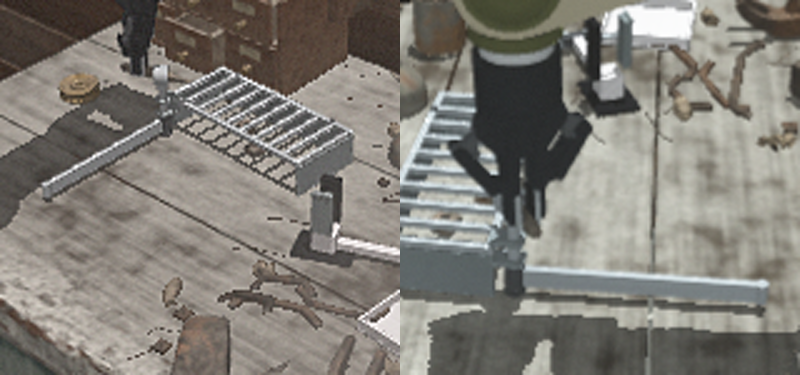

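```bash
python3 - <<'E'
from h import *
np.set_printoptions(precision=2,suppress=True)
s=ctrl.sense();M=rot(s['ee_rot']);t=s['eef_pos'];e=np.array([674.8,181.3])
print(np.degrees(np.arctan2(-M[1,0],-M[0,0])),M[:,2])
a=-.2;Q=R.from_rotvec([0,0,-a]).as_matrix(); d=t-np.r_[e,t[2]]
print(round(a,2),np.round(M.T@(Q@d-d),1),np.round(R.from_matrix(M.T@Q@M).as_rotvec(),3))
E
```

```text
-61.60576008799417 [-0.03  0.05 -1.  ]
-0.2 [-0.5 -5.  -0. ] [ 0.01 -0.   -0.2 ]
```

```bash
echo '[[[-0.2, -2.5, 0, 0.005, 0, -0.1], [-0.5, -5, 0, 0.01, 0, -0.2], [-0.5, -5, 0, 0.01, 0, -0.2], [-0.5, -5, 0, 0.01, 0, -0.2]]]' | python3 steer.py
python3 - <<'E'
from h import *
np.set_printoptions(precision=2,suppress=True)
s=ctrl.sense();print(s['force'],s['wrist_torque'])
E
echo '[[[20, 0, 1.2, 0, 0, 0], [40, 0, 2.4, 0, 0, 0], [60, 0, 3.6, 0, 0, 0], [80, 0, 4.8, 0, 0, 0], [100, 0, 6, 0, 0, 0], [110, 0, 6.6, 0, 0, 0], [110, 0, 6.6, 0, 0, 0]]]' | python3 steer.py
python3 - <<'E'
from h import *
np.set_printoptions(precision=2,suppress=True)
s=ctrl.sense();print(s['force'],s['wrist_torque'])
h=np.degrees(np.arctan2(-rot(s['ee_rot'])[1,0],-rot(s['ee_rot'])[0,0]));print(h)
M=rot(s['ee_rot']);print(M.T@(np.array([545,335,182])-s['eef_pos']))
E
```

```text
time_s: 9.0
eef_pos: [659.0, 200.7, 277.3]
ee_rot: [-0.026, 0.424, 0.905, 0.013]
force: [-4.8, -7.8, 3.9]
grip_width: 0.113
grip_force: 85.5
[-4.76 -7.75  3.91] [-1.42  0.69 -0.31]
time_s: 9.7
eef_pos: [588.1, 288.2, 276.8]
ee_rot: [-0.026, 0.424, 0.905, 0.015]
force: [-0.7, 0.4, -0.8]
grip_width: 0.108
grip_force: 84.8
[-0.69  0.41 -0.84] [-0.02  0.02  0.02]
-50.17868265435637
[57.8  -3.65 98.42]
```

```bash
echo '[[[30, -2, 40, 0, 0, 0], [58, -4, 80, 0, 0, 0], [58, -4, 96, 0, 0, 0], [58, -4, 99, 0, 0, 0], [58, -4, 102, 0, 0, 0], [58, -4, 104, 0, 0, 0], [58, -4, 104, 0, 0, 0]]]' | python3 steer.py
python3 - <<'E'
from h import *
s=ctrl.sense();print(s['force'],s['wrist_torque'])
E
```

```text
time_s: 10.4
eef_pos: [546.5, 333.8, 178.6]
ee_rot: [-0.025, 0.425, 0.905, 0.016]
force: [-6.3, 2.5, 13.0]
grip_width: 0.109
grip_force: 86.5
[-6.26734914  2.49214556 13.01023761] [ 0.01862045  0.84028787 -0.10374827]
```

```bash
echo '[[[0, 0, 0, 0, 0, 0], [0, 0, 0, 0, 0, 0], [0, 0, 0, 0, 0, 0]]]' | python3 steer.py 0.4
echo '[[[0, 0, -50, 0, 0, 0], [0, 0, -100, 0, 0, 0]]]' | python3 steer.py 0.4
python3 - <<'E'
from h import *
shot("wrist","w9")
tgt([560,0],420,-100);tgt([600,-190],440,-100)
E
```

```text
time_s: 10.7
eef_pos: [546.0, 333.4, 176.4]
ee_rot: [-0.025, 0.425, 0.905, 0.015]
force: [0.2, 0.3, 1.1]
grip_width: 0.399
grip_force: 0.0
time_s: 10.9
eef_pos: [548.9, 328.6, 276.3]
ee_rot: [-0.027, 0.425, 0.905, 0.014]
force: [1.1, 0.2, -0.2]
grip_width: 0.398
grip_force: 0.0
[-251.5 -200.3 -150.6] [-0.008 -0.058  0.867]
[-421.9 -290.4 -181.4] [-0.008 -0.058  0.867]
```

```bash
echo '[[[-35, -24, -30, 0, -0.05, 0.1], [-70, -48, -45, 0, -0.05, 0.25], [-105, -72, -60, 0, -0.05, 0.4], [-140, -96, -75, 0, -0.05, 0.5], [-175, -120, -90, 0, -0.05, 0.6], [-210, -144, -105, 0, -0.058, 0.7], [-245, -168, -120, 0, -0.058, 0.8], [-285, -195, -130, -0.008, -0.058, 0.867]]]' | python3 steer.py 1.0
python3 - <<'E'
from h import *
tgt([600,-190],440,-100)
E
```

```text
time_s: 11.75
eef_pos: [584.8, -22.4, 389.4]
ee_rot: [-0.002, 0.767, 0.642, -0.005]
force: [1.2, 0.9, 0.5]
grip_width: 0.997
grip_force: 0.0
[-162.6   44.1  -50.1] [-0.009  0.006 -0.003]
```

```bash
echo '[[[-40, 11, -12, 0, 0, 0], [-80, 22, -25, 0, 0, 0], [-120, 33, -37, 0, 0, 0], [-162, 44, -50, 0, 0, 0], [-162, 44, -50, 0, 0, 0], [-162, 44, -50, 0, 0, 0]]]' | python3 steer.py
python3 - <<'E'
from h import *
shot("wrist","w10")
E
echo '[[[40, 0, 0, 0, 0, 0], [80, 0, 0, 0, 0, 0], [80, 0, 0, 0, 0, 0], [80, 0, 0, 0, 0, 0]]]' | python3 steer.py
python3 - <<'E'
from h import *
shot("wrist","w11");shot("scene","c11");shot("side","s11")
a=cv2.imread("pics/w10.png");b=cv2.imread("pics/w11.png");
m=np.hstack([a[:,120:520],b[:,120:520]]);cv2.imwrite("pics/m11.png",m)
E
```

```text
time_s: 12.35
eef_pos: [600.6, -188.6, 438.3]
ee_rot: [-0.003, 0.767, 0.642, -0.006]
force: [-0.0, -0.1, 0.4]
grip_width: 0.998
grip_force: 0.0
time_s: 12.8
eef_pos: [614.6, -107.2, 438.1]
ee_rot: [-0.002, 0.765, 0.644, -0.006]
force: [-0.8, -0.1, 0.5]
grip_width: 1.003
grip_force: 0.0
```

View pics/m11.png

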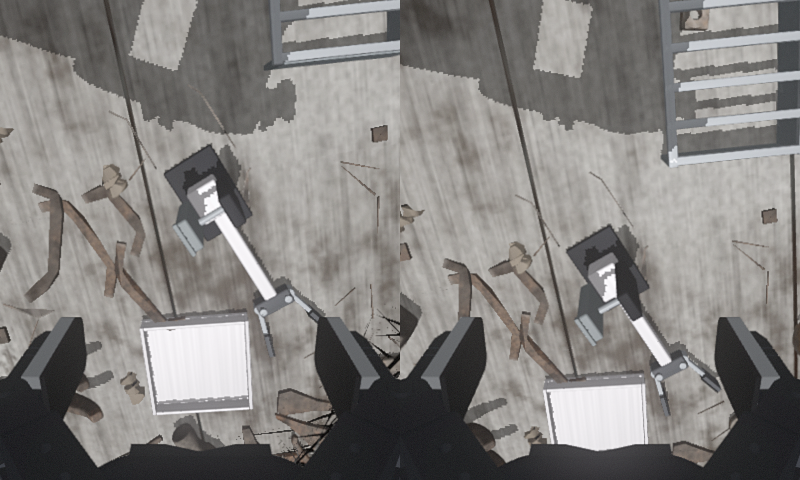

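Reacher foot in w10 near (328,180), jaw pivots at (387,311) and (409,299), tips at (389,352),(440,320); tray centre about (318,368).

```bash
python3 - <<'E'
from h import *
np.set_printoptions(precision=1,suppress=True)
M=lambda x,y:(440+x/2,120+y/2); N=lambda x,y:(440+(x-400)/2,240+y/2)
print("A",tri(("w1",M(262,283)),("w2",N(622,232)),("wrist0",(588,106))),onz("w1",M(262,283),14),onz("w2",N(622,232),14),onz("wrist0",(588,106),14))
print("w11 nut",onz("w11",(120+296,18),14))
B=onz("w1",M(182,367),14);A=onz("w1",M(262,283),14);print("B",B,onz("wrist0",(541,156),14))
for P in (A,B): print(proj("s5",P)[0]-[240,220],(proj("s5",P)[0]-[240,220])*6,(proj("s6",P)[0]-[250,240])*10)
print("w11 of A,B",proj("w11",[A,B]))
for z,n,p in [(0,"pivR",((387,311),(378,380))),(0,"pivL",((409,299),(402,365))),(0,"tipR",((389,352),(385,412))),(0,"tipL",((440,320),(438,388)))]:
    print(n,tri(("w10",p[0]),("w11",p[1])),onz("w10",p[0],22))
print("bar",onz("w10",(335,225),30),onz("w10",(392,297),30))
print("foot",[onz("w10",p,4) for p in((328,144),(285,178),(370,212))])
print("tray",[onz("w10",p,20) for p in((262,327),(369,320),(273,414),(370,408))])
E
```

```text
A (array([757.1,  84.8,  14.1]), [np.float64(0.4457837049124564), np.float64(0.3114988258245358), np.float64(0.21865745231787392)]) [757.1  85.2  14. ] [757.3  84.3  14. ] [757.   84.6  14. ]
w11 nut [719.4  31.1  14. ]
B [721.2  34.9  14. ] [721.9  41.2  14. ]
[17.6 66.8] [105.4 400.9] [ 75.7 468.2]
[34.2 56.3] [205.2 337.8] [242.  363.1]
w11 of A,B [[453.3 -58.6]
 [417.6  13. ]]
pivR (array([ 640. , -309. ,   53.1]), [np.float64(2.188443162733613), np.float64(2.18844316273341)]) [ 644.6 -327.3   22. ]
pivL (array([ 668.4, -316.1,   23.5]), [np.float64(0.6265365079268019), np.float64(0.626536507926695)]) [ 669.3 -317.1   22. ]
tipR (array([ 640.8, -376.2,   26.1]), [np.float64(0.4756327997468492), np.float64(0.47563279974691314)]) [ 640.6 -378.9   22. ]
tipL (array([ 697.6, -333.1,   47.4]), [np.float64(3.2789550080494143), np.float64(3.2789550080493877)]) [ 699.9 -348.1   22. ]
bar [ 605.5 -220.7   30. ] [ 651.  -307.4   30. ]
foot [array([ 611.6, -145.7,    4. ]), array([ 563.4, -171.2,    4. ]), array([ 642.6, -220.8,    4. ])]
tray [array([ 507.3, -325. ,   20. ]), array([ 624.1, -336. ,   20. ]), array([ 493.5, -444.1,   20. ]), array([ 609.5, -454.3,   20. ])]
```

```bash
python3 - <<'E'
from h import *
np.set_printoptions(precision=1,suppress=True)
p=np.load("bay.npy");b=-0.056
eye=np.array([674.8,181.3]); c,s=np.cos(b),np.sin(b); o=eye-np.array([c*-18-s*128,s*-18+c*128]);print("bay origin",o); np.save("bay.npy",np.r_[o,b])
inv=lambda P:np.array([[c,s],[-s,c]])@(np.array(P)[:2]-o)
print("nuts in bay",inv([757,84.8]),inv([720.5,34]))
for q in((300,270),(292,305)): w=onz("s5",(240+q[0]/6,220+q[1]/6),10);print(w,inv(w))
for q in((415,240),(395,300)): w=onz("s6",(250+q[0]/10,240+q[1]/10),10);print(w,inv(w))
tgt([596.8,-201.4],300,-63.5);tgt([596.8,-201.4],238,-63.5)
im=cv2.imread("pics/w1.png"); hsv=cv2.cvtColor(im,cv2.COLOR_BGR2HSV)
E
```

```text
bay origin [685.6  52.5]
nuts in bay [69.5 36.3] [ 35.9 -16.5]
[686.3 -28.8  10. ] [  5.2 -81.1]
[686.6   0.1  10. ] [  3.9 -52.2]
[682.7 -34.1  10. ] [  2.  -86.7]
[684.8  -4.1  10. ] [  2.3 -56.5]
[-92.9   0.3 138.7] [-0.   0.  -0.6]
[-92.6   1.  200.7] [-0.   0.  -0.6]
```

```bash
python3 - <<'E'
from h import *
np.set_printoptions(precision=0,suppress=True)
for n in("w11","wrist0","s5","w10"):
    im=cv2.imread(f"pics/{n}.png").astype(int)
    for P in([720.5,34,14],[757,84.8,14],[686,-28,8],[686,0,8],[690,-15,8]):
        u,v=np.round(proj(n,P)[0]).astype(int)
        if 0<u<638 and 0<v<478: print(n,P,(u,v),im[v-1:v+2,u-1:u+2].mean((0,1)))
    d=(im[:,:,2]-im[:,:,0]);print(n,"brown px",(d>25).sum())
# brown blobs within bay region
a=np.load("bay.npy");c,s=np.cos(a[2]),np.sin(a[2])
for n in("w1","wrist0","w11"):
    im=cv2.imread(f"pics/{n}.png").astype(int);m=((im[:,:,2]-im[:,:,0])>18).astype(np.uint8)
    k,l,st,ce=cv2.connectedComponentsWithStats(m)
    for i in range(1,k):
        if st[i,4]>12:
            w=onz(n,ce[i],10);d=np.array([[c,s],[-s,c]])@(w[:2]-a[:2])
            if -5<d[0]<118 and abs(d[1])<138: print(n,ce[i],st[i,4],d)
E
echo '[[[-30, 0, 45, 0, 0, -0.15], [-60, 0, 90, 0, 0, -0.3], [-93, 0, 138, 0, 0, -0.45], [-93, 1, 138, 0, 0, -0.6], [-93, 1, 138, 0, 0, -0.6], [-93, 1, 138, 0, 0, -0.6]]]' | python3 steer.py
```

```text
w11 [720.5, 34, 14] (np.int64(417), np.int64(14)) [156. 160. 163.]
w11 [686, -28, 8] (np.int64(386), np.int64(94)) [121. 117. 115.]
w11 [686, 0, 8] (np.int64(382), np.int64(63)) [96. 95. 94.]
w11 [690, -15, 8] (np.int64(388), np.int64(79)) [124. 121. 118.]
w11 brown px 2039
wrist0 [720.5, 34, 14] (np.int64(538), np.int64(164)) [127. 125. 123.]
wrist0 [757, 84.8, 14] (np.int64(588), np.int64(106)) [51. 55. 59.]
wrist0 [686, -28, 8] (np.int64(489), np.int64(228)) [131. 134. 136.]
wrist0 [686, 0, 8] (np.int64(493), np.int64(200)) [118. 120. 122.]
wrist0 [690, -15, 8] (np.int64(495), np.int64(215)) [170. 173. 175.]
wrist0 brown px 606
s5 [720.5, 34, 14] (np.int64(275), np.int64(276)) [193. 190. 181.]
s5 [757, 84.8, 14] (np.int64(258), np.int64(287)) [144. 149. 148.]
s5 [686, -28, 8] (np.int64(290), np.int64(266)) [90. 95. 94.]
s5 [686, 0, 8] (np.int64(289), np.int64(271)) [102. 107. 106.]
s5 [690, -15, 8] (np.int64(288), np.int64(268)) [158. 162. 158.]
s5 brown px 73200
w10 brown px 4330
w1 [576. 256.] 79 [76. 42.]
w1 [537. 304.] 17 [ 46. -18.]
w1 [534. 310.] 22 [ 44. -25.]
wrist0 [572.  99.] 13 [56. 40.]
wrist0 [597. 104.] 82 [80. 38.]
w11 [421.  20.] 159 [ 40. -21.]
time_s: 13.55
eef_pos: [597.8, -201.4, 301.7]
ee_rot: [-0.003, 0.544, 0.839, -0.005]
force: [0.9, -0.4, 0.7]
grip_width: 1.001
grip_force: 0.0
```

```bash
echo '[[[0, 0, 20, 0, 0, 0], [0, 0, 40, 0, 0, 0], [0, 0, 55, 0, 0, 0], [0, 0, 63, 0, 0, 0], [0, 0, 63, 0, 0, 0]]]' | python3 steer.py
echo '[[[0, 0, 0, 0, 0, 0], [0, 0, 0, 0, 0, 0], [0, 0, 0, 0, 0, 0], [0, 0, 0, 0, 0, 0], [0, 0, 0, 0, 0, 0]]]' | python3 steer.py 0.56 20
python3 - <<'E'
from h import *
s=ctrl.sense();print(s['force'],s['wrist_torque'])
E
```

```text
time_s: 14.05
eef_pos: [597.1, -201.1, 237.6]
ee_rot: [-0.004, 0.542, 0.84, -0.005]
force: [0.2, -0.2, 0.9]
grip_width: 1.002
grip_force: 0.0
time_s: 14.55
eef_pos: [597.3, -201.2, 239.0]
ee_rot: [-0.003, 0.542, 0.841, -0.005]
force: [1.2, 3.1, 5.8]
grip_width: 0.594
grip_force: 22.9
[1.23034175 3.10712195 5.77811254] [ 0.44536774 -0.16576828  0.01345164]
```

```bash
cat >> h.py <<'E'
def bayw(x,y):
    a=np.load("bay.npy");c,s=np.cos(a[2]),np.sin(a[2]); return np.array([a[0]+c*x-s*y,a[1]+s*x+c*y])
E
echo '[[[0, 0, -15, 0, 0, 0], [0, 0, -30, 0, 0, 0], [0, 0, -30, 0, 0, 0]]]' | python3 steer.py
python3 - <<'E'
from h import *
s=ctrl.sense();print(s['force'],s['wrist_torque'],s['grip_width'])
tgt([500,-100],270,-50);tgt(bayw(-245,-20),270,-3.2)
E
```

```text
time_s: 14.85
eef_pos: [597.7, -201.5, 270.7]
ee_rot: [-0.002, 0.542, 0.84, -0.005]
force: [0.3, 0.4, -3.3]
grip_width: 0.585
grip_force: 22.3
[ 0.34733856  0.42941671 -3.32486368] [ 0.07929063  0.04186769 -0.0375964 ] 0.5851943643215313
[132.8 -47.    0.9] [-0.01   0.001 -0.273]
[290.8 -41.4   0.5] [-0.01  -0.004 -1.089]
```

```bash
echo '[[[30, -10, 0, 0, 0, -0.04], [65, -22, 0, 0, 0, -0.12], [100, -34, 0, 0, 0, -0.2], [133, -47, 0, 0, 0, -0.27], [180, -47, 0, 0, 0, -0.38], [225, -46, 0, 0, 0, -0.5], [260, -44, 0, 0, 0, -0.62], [285, -42, 0, 0, 0, -0.75]]]' | python3 steer.py
python3 - <<'E'
from h import *
print(ctrl.sense()['grip_width']);tgt(bayw(-245,-20),270,-3.2)
E
```

```text
time_s: 15.65
eef_pos: [440.2, 42.7, 268.9]
ee_rot: [-0.006, 0.193, 0.981, -0.003]
force: [0.0, -0.6, -3.5]
grip_width: 0.583
grip_force: 23.2
0.5827148239918307
[ 1.7  3.2 -1.1] [-0.007 -0.011 -0.333]
```

```bash
echo '[[[1, 1, 0, 0, 0, -0.11], [1, 2, 8, -0.003, -0.005, -0.22], [2, 3, 18, -0.007, -0.011, -0.333], [2, 3, 27, -0.007, -0.011, -0.333], [2, 3, 27, -0.007, -0.011, -0.333], [2, 3, 27, -0.007, -0.011, -0.333]]]' | python3 steer.py
python3 - <<'E'
from h import *
np.set_printoptions(precision=2,suppress=True)
s=ctrl.sense();print(s['grip_width'],s['force'],s['joints']);tgt(bayw(-245,-20),241,-3.2)
shot("wrist","w12");shot("side","s12");shot("scene","c12")
r=lambda n,x0,y0,x1,y1,k:cv2.resize(cv2.imread(f"pics/{n}.png")[y0:y1,x0:x1],None,fx=k,fy=k,interpolation=cv2.INTER_CUBIC)
m=np.zeros((600,800,3),np.uint8)
m[:320,:427]=r("w12",0,0,640,480,2/3); m[:320,427:427+373]=r("s12",220,170,369,298,2.5)[:320,:373]
m[320:600,:400]=r("c12",220,180,380,292,2.5); 
t=s['eef_pos']
M=rot(s['ee_rot']);u=-M[:,0]
for k in(135,180,196):
  for n in("w12","s12","c12"): print(k,n,proj(n,t*[1,1,0]+[0,0,15]+u*k)[0])
cv2.imwrite("pics/m12.png",m)
E
```

```text
time_s: 16.25
eef_pos: [440.5, 44.3, 241.9]
ee_rot: [0.0, 0.032, 0.999, 0.0]
force: [0.1, 0.2, -2.0]
grip_width: 0.576
grip_force: 21.2
0.5762551336975226 [ 0.11  0.24 -2.03] [-0.17  0.35  1.93  0.    0.86 -1.67]
[0.8 1.9 0.9] [ 0.    0.   -0.01]Traceback (most recent call last):
  File "<stdin>", line 7, in <module>
ValueError: could not broadcast input array from shape (320,372,3) into shape (320,373,3)
```

```bash
python3 - <<'E'
from h import *
np.set_printoptions(precision=1,suppress=True)
s=ctrl.sense()
r=lambda n,x0,y0,x1,y1,w,h:cv2.resize(cv2.imread(f"pics/{n}.png")[y0:y1,x0:x1],(w,h),interpolation=cv2.INTER_CUBIC)
m=np.zeros((600,800,3),np.uint8)
m[:300,:400]=r("w12",0,0,640,480,400,300); m[:300,400:]=r("s12",220,170,380,290,400,300)
m[300:,:400]=r("c12",220,180,380,300,400,300); m[300:,400:]=r("c12",270,185,350,245,400,300)
t=s['eef_pos'];M=rot(s['ee_rot']);u=-M[:,0]
for k in(135,180,196):
  P=t*[1,1,0]+[0,0,15]+u*k;print(k,proj("s12",P)[0],(proj("s12",P)[0]-[220,170])*2.5+[400,0],proj("c12",P)[0],(proj("c12",P)[0]-[270,185])*5+[400,300])
cv2.imwrite("pics/m12.png",m)
E
```

```text
135 [328.7 278.9] [671.8 272.1] [285.  244.9] [475.1 599.7]
180 [312.  277.4] [629.9 268.5] [294.1 239.7] [520.4 573.4]
196 [306.  276.9] [615.1 267.2] [297.3 237.9] [536.3 564.3]
```

View pics/m12.png

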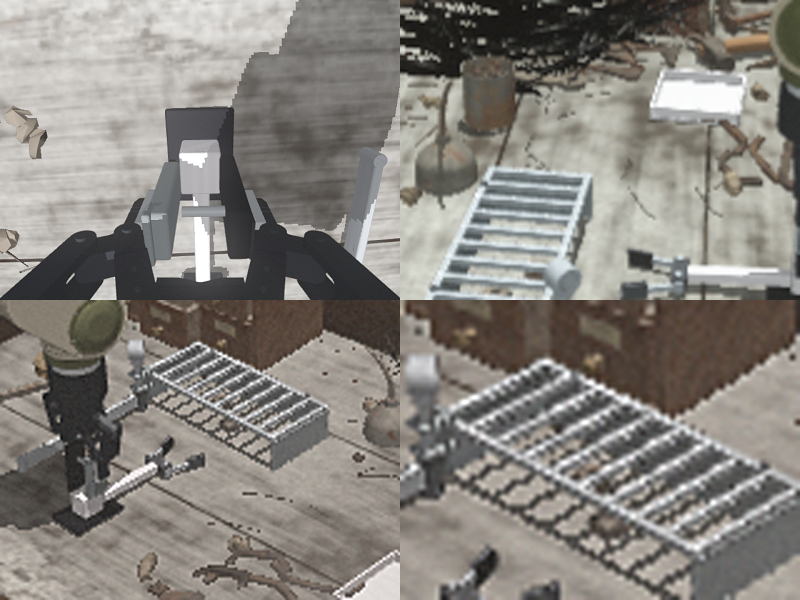

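Gate stands open; side crop shows the jaws' pivots at (679,275) and tips at (628,258),(622,290): the reacher sits ~5 mm further back than assumed, heading fine.

```bash
python3 - <<'E'
from h import *
tgt(bayw(-135,-17),242,-3.2)
E
```

```text
[-109.3    5.7    0. ] [ 0.     0.    -0.008]
```

```bash
echo '[[[-25, 2, -0.5, 0, 0, -0.008], [-50, 3, -0.5, 0, 0, -0.008], [-75, 4, -0.5, 0, 0, -0.008], [-95, 5, -0.5, 0, 0, -0.008], [-109, 5.7, -0.5, 0, 0, -0.008], [-109, 5.7, -0.5, 0, 0, -0.008], [-109, 5.7, -0.5, 0, 0, -0.008]]]' | python3 steer.py
echo '[[[0, 0, 0, 0, 0, 0], [0, 0, 0, 0, 0, 0], [0, 0, 0, 0, 0, 0], [0, 0, 0, 0, 0, 0], [0, 0, 0, 0, 0, 0], [0, 0, 0, 0, 0, 0], [0, 0, 0, 0, 0, 0]]]' | python3 steer.py 0 70
python3 - <<'E'
from h import *
np.set_printoptions(precision=2,suppress=True)
s=ctrl.sense();print(s['grip_width'],s['grip_width']*85,s['force'],s['wrist_torque'])
E
```

```text
time_s: 17.1
eef_pos: [549.1, 43.3, 242.0]
ee_rot: [-0.0, 0.027, 1.0, 0.0]
force: [-0.5, 0.8, -3.3]
grip_width: 0.577
grip_force: 22.6
time_s: 17.8
eef_pos: [549.5, 43.3, 242.3]
ee_rot: [0.0, 0.027, 1.0, 0.0]
force: [-2.4, -0.2, 1.4]
grip_width: 0.418
grip_force: 72.1
0.4178379197355599 35.51622317752259 [-2.38 -0.15  1.41] [-0.14  0.2  -0.12]
```

```bash
cat > blobs.py <<'E'
from h import *
np.set_printoptions(precision=0,suppress=True)
a=np.load("bay.npy");c,s=np.cos(a[2]),np.sin(a[2])
def blobs(n,th=12,z=12):
    im=cv2.imread(f"pics/{n}.png").astype(int);m=((im[:,:,2]-im[:,:,0])>th).astype(np.uint8)
    k,l,st,ce=cv2.connectedComponentsWithStats(m)
    for i in range(1,k):
        if 5<st[i,4]<3000:
            w=onz(n,ce[i],z);d=np.array([[c,s],[-s,c]])@(w[:2]-a[:2])
            if -60<d[0]<125 and abs(d[1])<140: print(n,ce[i],st[i,4],d)
E
python3 - <<'E'
from blobs import *
shot("side","s13");shot("scene","c13");shot("wrist","w13")
for n in("s5","s12","s13","c12","c13","w13"): blobs(n)
def px(n,uv,r=2): return cv2.imread(f"pics/{n}.png")[uv[1]-r:uv[1]+r+1,uv[0]-r:uv[0]+r+1].mean((0,1))
for n in("s12","s13"):
    d=cv2.absdiff(cv2.imread(f"pics/{n}.png"),cv2.imread("pics/s12.png")).max(2); ys,xs=np.where(d[250:320,240:300]>40); print(n,len(xs),xs.min()+240 if len(xs) else 0,xs.max()+240 if len(xs) else 0)
E
```

```text
s5 [308. 274.] 20 [-51. -44.]
s5 [274. 274.] 8 [ 39. -31.]
s5 [272. 280.] 13 [39. -2.]
s5 [258. 286.] 22 [69. 30.]
s12 [275. 274.] 9 [ 38. -31.]
s12 [273. 280.] 12 [38. -3.]
s12 [258. 286.] 22 [70. 30.]
s12 [304. 286.] 6 [-47.  16.]
s12 [297. 304.] 8 [-41.  91.]
s13 [275. 273.] 11 [ 37. -33.]
s13 [258. 286.] 22 [70. 30.]
s13 [296. 304.] 8 [-41.  92.]
s13 [300. 316.] 12 [-56. 135.]
c12 [297. 212.] 15 [ 81. 111.]
c12 [302. 215.] 14 [79. 81.]
c12 [285. 218.] 19 [ 18. 114.]
c12 [308. 218.] 15 [77. 49.]
c12 [290. 220.] 31 [18. 88.]
c12 [312. 221.] 7 [74. 20.]
c12 [295. 223.] 30 [18. 59.]
c12 [300. 226.] 30 [18. 29.]
c12 [308. 230.] 62 [ 18. -14.]
c12 [332. 230.] 10 [ 77. -81.]
c12 [316. 235.] 36 [ 16. -59.]
c12 [322. 238.] 36 [ 16. -89.]
c12 [326. 242.] 15 [   5. -116.]
c13 [297. 212.] 16 [ 80. 111.]
c13 [302. 215.] 14 [79. 81.]
c13 [308. 218.] 14 [77. 48.]
c13 [293. 219.] 8 [32. 83.]
c13 [312. 221.] 7 [74. 21.]
c13 [295. 223.] 29 [19. 59.]
c13 [300. 226.] 30 [18. 29.]
c13 [291. 233.] 115 [-40.  21.]
c13 [306. 227.] 6 [26.  7.]
c13 [311. 229.] 12 [ 29. -18.]
c13 [331. 230.] 12 [ 75. -80.]
c13 [316. 235.] 32 [ 16. -60.]
c13 [322. 238.] 35 [ 17. -88.]
c13 [326. 242.] 15 [   5. -116.]
w13 [538. 389.] 7 [-55. 116.]
s12 0 0 0
s13 144 267 299
```

```bash
echo '[[[0, 0, -5, 0, 0, 0], [20, 0, -8, 0, 0, 0], [45, 0, -8, 0, 0, 0], [75, 0, -8, 0, 0, 0], [105, 0, -8, 0, 0, 0], [105, 0, -8, 0, 0, 0], [105, 0, -8, 0, 0, 0]]]' | python3 steer.py
python3 - <<'E'
from blobs import *
print(ctrl.sense()['grip_width'])
shot("side","s14");shot("scene","c14")
for n in("s14",): blobs(n)
im=cv2.imread("pics/s14.png")
r=lambda n,x0,y0,x1,y1,w,h:cv2.resize(cv2.imread(f"pics/{n}.png")[y0:y1,x0:x1],(w,h),interpolation=cv2.INTER_CUBIC)
m=np.hstack([r("s14",240,250,340,310,400,240),r("c14",270,205,350,253,400,240)]);m=np.vstack([m,np.hstack([r("s13",240,250,340,310,400,240),r("c13",270,205,350,253,400,240)])]);cv2.imwrite("pics/m14.png",m)
E
```

```text
time_s: 18.65
eef_pos: [444.7, 49.0, 250.6]
ee_rot: [0.0, 0.027, 1.0, 0.0]
force: [1.1, 0.8, -4.0]
grip_width: 0.414
grip_force: 71.5
0.41392473217211045
s14 [306. 259.] 6 [ -34. -113.]
s14 [258. 286.] 22 [70. 30.]
s14 [301. 290.] 6 [-44.  32.]
s14 [297. 305.] 7 [-43.  92.]
s14 [301. 316.] 11 [-60. 135.]
```

```bash
python3 - <<'E'
from blobs import *
blobs("c14"); print(ctrl.sense()['force'])
for n in("c12","c14"): print(n,cv2.imread(f"pics/{n}.png")[226:235,304:314].mean(2).round())
tgt([480,-30],262,-30);tgt([500,-150],290,-95);tgt([574.3,-210.7],290,-95)
E
```

```text
c14 [297. 212.] 15 [ 78. 111.]
c14 [302. 215.] 13 [80. 81.]
c14 [285. 218.] 19 [ 18. 114.]
c14 [307. 218.] 13 [76. 48.]
c14 [290. 220.] 31 [19. 88.]
c14 [312. 220.] 6 [77. 21.]
c14 [295. 223.] 30 [18. 58.]
c14 [300. 226.] 30 [18. 29.]
c14 [306. 229.] 33 [18.  0.]
c14 [311. 232.] 33 [ 17. -30.]
c14 [332. 230.] 9 [ 79. -81.]
c14 [316. 235.] 34 [ 15. -59.]
c14 [322. 238.] 35 [ 17. -89.]
c14 [326. 242.] 15 [   5. -116.]
[ 1.  0. -4.]
c12 [[ 62.  79.  83. 182. 162. 117.  98. 103. 222. 195.]
 [ 85. 166. 164. 160. 167. 112.  68.  93.  97. 123.]
 [163. 161. 159. 148.  50.  59.  97.  95.  89. 115.]
 [157. 154. 158. 112.  60.  89. 127. 136. 137. 105.]
 [156. 163. 160. 137.  58.  75.  89. 132. 104.  87.]
 [168. 169.  72.  76.  85.  75.  61.  74.  70.  62.]
 [ 79.  79.  92.  85. 184. 145.  79.  67.  92.  83.]
 [ 80.  81. 182. 183. 178. 175. 183.  78. 185. 185.]
 [ 82.  83.  70. 168. 167. 177. 178.  77.  80.  92.]]
c14 [[ 67.  82.  83. 177. 158. 118. 100. 104. 219. 198.]
 [ 79. 170. 162. 153. 162. 171. 158. 113.  91. 121.]
 [161. 153. 153. 164. 159. 164. 172.  75.  77. 120.]
 [156. 156. 156. 154. 161. 172.  74.  87.  87. 186.]
 [159. 157. 156. 159.  64.  78.  80. 174. 174. 170.]
 [167. 170.  67.  70.  85. 168. 165. 167. 161. 159.]
 [ 76.  77.  93.  82. 176. 165. 160. 169. 173. 173.]
 [ 80.  80. 183. 188. 175. 168. 168. 170. 170. 169.]
 [ 77.  84.  68. 167. 167. 171. 173.  76.  74.  88.]]
[-39. -77. -12.] [0. 0. 0.]
[ -65. -196.  -40.] [0. 0. 2.]
[-143. -252.  -39.] [0. 0. 2.]
```

```bash
echo '[[[5, -10, -15, 0, 0, 0.15], [10, -30, -30, 0, 0, 0.3], [0, -60, -40, 0, 0, 0.45], [-15, -95, -40, 0, 0, 0.6], [-40, -130, -40, 0, 0, 0.75], [-65, -165, -40, 0, 0, 0.9], [-90, -195, -40, 0, 0, 1.05], [-115, -225, -40, 0, 0, 1.2]]]' | python3 steer.py
python3 - <<'E'
from h import *
print(ctrl.sense()['grip_width'],ctrl.sense()['force']);tgt([573.9,-215.6],290,-95);tgt([573.9,-215.6],264,-95)
E
```

```text
time_s: 19.55
eef_pos: [548.6, -183.8, 289.9]
ee_rot: [0.0, 0.59, 0.808, 0.0]
force: [0.1, 0.4, -3.4]
grip_width: 0.415
grip_force: 71.4
0.41525679030775486 [ 0.1420933   0.41551769 -3.42179952]
[-38.   14.4  -0.2] [ 0.001 -0.001  0.397]
[-38.   14.4  25.8] [ 0.001 -0.001  0.397]
```

```bash
echo '[[[-13, 5, 0, 0, 0, 0.14], [-26, 10, 0, 0, 0, 0.28], [-38, 14.4, 0, 0, 0, 0.397], [-38, 14.4, 10, 0, 0, 0.397], [-38, 14.4, 20, 0, 0, 0.397], [-38, 14.4, 25.8, 0, 0, 0.397], [-38, 14.4, 25.8, 0, 0, 0.397]]]' | python3 steer.py
python3 - <<'E'
from h import *
print(ctrl.sense()['grip_width'],ctrl.sense()['force'])
for n,c in(("scene","c15"),("side","s15")):
    shot(c.replace("c15","c15"),c) if 0 else shot(n,c)
    x=np.array([[558.6,-389.9,4]]); q=proj(c,x)[0].astype(int); print(c,q)
cv2.imwrite("pics/t15.png",cv2.imread("pics/c15.png"))
E
echo '[[[0, 0, 0, 0, 0, 0], [0, 0, 0, 0, 0, 0], [0, 0, 0, 0, 0, 0], [0, 0, 0, 0, 0, 0]]]' | python3 steer.py 0.58 22
python3 - <<'E'
from h import *
print(ctrl.sense()['grip_width'],ctrl.sense()['force'])
for n,c in(("scene","c16"),("side","s16")): shot(n,c)
r=lambda n,x0,y0,x1,y1,w,h:cv2.resize(cv2.imread(f"pics/{n}.png")[y0:y1,x0:x1],(w,h),interpolation=cv2.INTER_CUBIC)
for c0,c1,n in(("c15","c16","c"),("s15","s16","s")):
    q=proj(c1,[[558.6,-389.9,4]])[0]
    im=cv2.imread(f"pics/{c1}.png").astype(int);i0=cv2.imread(f"pics/{c0}.png").astype(int)
    d=np.abs(im-i0).max(2)>30;ys,xs=np.where(d);sel=(abs(xs-q[0])<60)&(abs(ys-q[1])<60)
    print(n,q,sel.sum(),xs[sel].mean() if sel.any() else 0,ys[sel].mean() if sel.any() else 0)
E
```

```text
time_s: 20.25
eef_pos: [572.5, -213.0, 262.9]
ee_rot: [-0.001, 0.734, 0.679, -0.0]
force: [0.3, 0.2, -3.6]
grip_width: 0.418
grip_force: 71.4
0.4184187066418592 [ 0.25647488  0.24337712 -3.57215552]
c15 [379 300]
s15 [339 210]
time_s: 20.75
eef_pos: [572.9, -213.5, 264.6]
ee_rot: [0.0, 0.735, 0.678, 0.0]
force: [1.3, 0.0, -2.6]
grip_width: 0.584
grip_force: 16.4
0.5836638808101616 [ 1.34694154  0.02396936 -2.61997591]
c [379.70790434 300.60887665] 715 358.0195804195804 277.8979020979021
s [339.06905887 210.28934982] 637 332.86342229199374 208.19309262166405
```

```bash
echo '[[[0, 0, -15, 0, 0, 0], [0, 0, -28, 0, 0, 0], [15, -10, -28, 0, 0, -0.15], [45, -25, -28, 0, 0, -0.3], [85, -40, -28, 0, 0, -0.45], [125, -55, -28, 0, 0, -0.55], [165, -70, -28, 0, 0, -0.65], [205, -85, -28, 0, 0, -0.75]]]' | python3 steer.py 0.55 21
python3 - <<'E'
from h import *
np.set_printoptions(precision=1,suppress=True)
print(ctrl.sense()['grip_width'],ctrl.sense()['force'])
for n,c in(("scene","c17"),("side","s17")):
    shot(n,c); im=cv2.imread(f"pics/{c}.png").astype(int); 
    poly=proj(c,[[x,y,4] for x,y in((515,-342),(612,-350),(602,-440),(505,-432))]).astype(np.int32)
    m=np.zeros(im.shape[:2],np.uint8);cv2.fillPoly(m,[poly],1); dk=((im.mean(2)<150)&(m>0)).astype(np.uint8)
    k,l,st,ce=cv2.connectedComponentsWithStats(dk)
    for i in range(1,k):
        if st[i,4]>5: print(c,ce[i],st[i,4],onz(c,ce[i],10),im[l==i].mean(0))
tgt(bayw(-245,38),290,-3.2)
E
```

```text
time_s: 21.65
eef_pos: [503.9, -0.9, 293.2]
ee_rot: [0.001, 0.434, 0.901, 0.0]
force: [1.3, 0.4, -3.1]
grip_width: 0.579
grip_force: 24.0
0.5787389413852556 [ 1.3  0.4 -3.1]
c17 [378.8 297.2] 68 [ 564.  -382.5   10. ] [103.9 111.5 121.7]
c17 [362.  303.4] 9 [ 507.4 -359.    10. ] [121.7 123.7 130.9]
s17 [344.8 210.8] 194 [ 538.8 -376.    10. ] [59.5 59.2 57.8]
[117.7  17.4   3.2] [ 0.  -0.  -0.8]
```

```bash
echo '[[[40, 6, 1, 0, 0, -0.15], [80, 12, 2, 0, 0, -0.3], [112, 17, 3, 0, 0, -0.45], [118, 17, 3, 0, 0, -0.6], [118, 17, 3, 0, 0, -0.75], [118, 17, 20, 0, 0, -0.8], [118, 17, 40, 0, 0, -0.8], [118, 17, 48, 0, 0, -0.8]]]' | python3 steer.py
echo '[[[0, 0, 0, 0, 0, 0], [0, 0, 0, 0, 0, 0]]]' | python3 steer.py
python3 - <<'E'
from h import *
print(ctrl.sense()['grip_width'],ctrl.sense()['force']);tgt(bayw(-104,39),242,-3.2);tgt(bayw(-245,39),242,-3.2)
E
```

```text
time_s: 22.55
eef_pos: [444.6, 100.5, 243.9]
ee_rot: [-0.0, 0.051, 0.999, 0.0]
force: [-1.1, 1.0, 0.4]
grip_width: 0.574
grip_force: 24.7
time_s: 22.75
eef_pos: [445.0, 100.6, 245.2]
ee_rot: [0.001, 0.051, 0.999, 0.0]
force: [0.3, -0.4, -2.6]
grip_width: 0.576
grip_force: 23.9
0.5764046677443833 [ 0.29918281 -0.40368667 -2.58477279]
[-138.5   10.8    3.4] [ 0.     0.001 -0.046]
[2.3 4.4 3.2] [ 0.     0.001 -0.046]
```

```bash
echo '[[[2, 4, 1.5, 0, 0, -0.046], [2, 4, 3, 0, 0, -0.046], [2, 4, 3, 0, 0, -0.046], [2, 4, 3, 0, 0, -0.046]]]' | python3 steer.py
echo '[[[0, 0, 0, 0, 0, 0], [0, 0, 0, 0, 0, 0]]]' | python3 steer.py
python3 - <<'E'
from h import *
tgt(bayw(-104,39),242,-3.2)
E
```

```text
time_s: 23.15
eef_pos: [443.3, 104.9, 242.0]
ee_rot: [0.001, 0.028, 1.0, 0.0]
force: [-0.5, -0.4, -0.7]
grip_width: 0.574
grip_force: 23.3
time_s: 23.35
eef_pos: [443.2, 104.8, 241.7]
ee_rot: [0.0, 0.028, 1.0, 0.0]
force: [-0.7, 0.8, -0.7]
grip_width: 0.577
grip_force: 23.4
[-141.     0.2   -0.2] [0.    0.001 0.   ]
```

```bash
echo '[[[0, 0, -2, 0, 0, 0], [-25, 0, -2, 0, 0, 0], [-50, 0, -2, 0, 0, 0], [-75, 0, -2, 0, 0, 0], [-100, 0, -2, 0, 0, 0], [-125, 0, -2, 0, 0, 0], [-141, 0, -2, 0, 0, 0], [-141, 0, -2, 0, 0, 0]]]' | python3 steer.py
echo '[[[0, 0, 0, 0, 0, 0], [0, 0, 0, 0, 0, 0]]]' | python3 steer.py
echo '[[[0, 0, 0, 0, 0, 0], [0, 0, 0, 0, 0, 0], [0, 0, 0, 0, 0, 0], [0, 0, 0, 0, 0, 0], [0, 0, 0, 0, 0, 0], [0, 0, 0, 0, 0, 0], [0, 0, 0, 0, 0, 0]]]' | python3 steer.py 0 70
```

```text
time_s: 24.15
eef_pos: [584.9, 96.7, 242.9]
ee_rot: [0.0, 0.028, 1.0, 0.0]
force: [0.1, 0.2, -3.7]
grip_width: 0.574
grip_force: 23.9
time_s: 24.35
eef_pos: [583.1, 97.2, 243.3]
ee_rot: [-0.001, 0.028, 1.0, 0.0]
force: [-0.3, -0.9, -3.7]
grip_width: 0.576
grip_force: 24.0
time_s: 25.05
eef_pos: [583.9, 97.2, 243.6]
ee_rot: [0.0, 0.028, 1.0, 0.0]
force: [-3.1, 0.4, 1.2]
grip_width: 0.439
grip_force: 70.4
```

```bash
echo '[[[0, 0, -3, 0, 0, 0], [20, 0, -6, 0, 0, 0], [45, 0, -6, 0, 0, 0], [75, 0, -6, 0, 0, 0], [105, 0, -6, 0, 0, 0], [135, 0, -6, 0, 0, 0], [141, 0, -6, 0, 0, 0], [141, 0, -6, 0, 0, 0]]]' | python3 steer.py
python3 - <<'E'
from blobs import *
print(ctrl.sense()['grip_width'],ctrl.sense()['force'])
shot("side","s18");shot("scene","c18")
for n in("s17","s18"): blobs(n)
for n in("c14","c18"): print(n,cv2.imread(f"pics/{n}.png")[208:224,299:314].mean(2).astype(int))
A=[757,84.8,10];print(proj("c18",A))
E
```

```text
time_s: 25.85
eef_pos: [442.7, 105.0, 249.6]
ee_rot: [0.0, 0.027, 1.0, 0.0]
force: [0.7, 0.2, -4.5]
grip_width: 0.436
grip_force: 71.2
0.43646838812755595 [ 1.  0. -5.]
s17 [258. 286.] 22 [70. 30.]
s17 [301. 291.] 9 [-44.  35.]
s17 [297. 304.] 7 [-42.  91.]
s18 [306. 260.] 6 [ -36. -112.]
s18 [296. 304.] 7 [-41.  92.]
s18 [300. 316.] 7 [-58. 135.]
c14 [[167  87 115  91  76  76  76  97 151 203 239 106 114  91  46]
 [119  94  77  80  80  94 141 246 254 152 113 161  74  81  75]
 [138  90  44  71 148 214 204 154 108 149  88  73  74  83  90]
 [158 170  63 125 213 161 112 114  92  70  75  84  91 145 203]
 [ 79 137 211 167 120 119  81 109  76  78  76 153 212 210 151]
 [209 166  83 114 127 155 165  99  67 100 142 215 163 116 117]
 [100 110 136 113 150 148 152  79 145 208 162  97 114  89  75]
 [134  87 167 170  73  75 140 202 230 104 113 150  84  78  74]
 [160 144 152  88 143 205 243 129 108 140  94 173 184  83  87]
 [163  59 143 244 234 153 109 161 133 165 170  73 107 143 199]
 [172 135 209 152 114 112 132 104 137 120 115 164 255 207 150]
 [229 199 187  80 139 161  91 129 100  69 128 213 163
[... 589 characters left out ...]
71  88 111 130 156 167  96  68  95 137 214 166 117 113]
 [101 113 130 117 148 146 152  84 147 210 164  96 112  92  78]
 [138  86 166 169  68  76 142 203 230 100 113 149  82  78  77]
 [155 142 150  90 144 205 245 121 111 142  95 174 182  81  85]
 [165  61 137 243 238 150 109 163 135 162 171  73 103 140 200]
 [172 133 213 157 110 109 132 161 160  68  84 137 255 208 149]
 [228 202 188  79 138 160 160 163  68  74 184 211 155 111 112]
 [ 71 136 233 201 194  73  79  80 151 206 164  94 112 145 174]
 [122 122  75 151 204 200 196 211 239  98 110 145 182 179  72]
 [169 173  81  95  86 169 205 234 130 155 107 171 171  68  85]
 [ 65  75  88 132 111  91  90 165 206 195 113  79  88  58 191]]
[[308. 220.]]
```

```bash
echo '[[[5, 0, -15, 0, 0, 0.15], [5, -20, -30, 0, 0, 0.3], [0, -60, -44, 0, 0, 0.45], [-10, -105, -44, 0, 0, 0.6], [-25, -150, -44, 0, 0, 0.75], [-50, -195, -44, 0, 0, 0.9], [-75, -240, -44, 0, 0, 1.05], [-100, -280, -44, 0, 0, 1.2]]]' | python3 steer.py
python3 - <<'E'
from h import *
print(ctrl.sense()['grip_width'],ctrl.sense()['force']);tgt([565.3,-237.7],290,-95);tgt([565.3,-237.7],267,-95)
E
```

```text
time_s: 26.75
eef_pos: [528.5, -182.8, 293.2]
ee_rot: [0.0, 0.59, 0.807, 0.0]
force: [0.6, 0.2, -4.0]
grip_width: 0.438
grip_force: 71.2
0.43754581980396046 [ 0.61295138  0.24059224 -4.00544576]
[-63.4  18.4   3.2] [ 0.001 -0.     0.396]
[-63.5  18.4  26.2] [ 0.001 -0.     0.396]
```

```bash
echo '[[[-20, 6, 0, 0, 0, 0.14], [-42, 12, 0, 0, 0, 0.28], [-63, 18, 0, 0, 0, 0.396], [-63, 18, 10, 0, 0, 0.396], [-63, 18, 20, 0, 0, 0.396], [-63, 18, 26, 0, 0, 0.396], [-63, 18, 26, 0, 0, 0.396]]]' | python3 steer.py
echo '[[[0, 0, 0, 0, 0, 0], [0, 0, 0, 0, 0, 0], [0, 0, 0, 0, 0, 0], [0, 0, 0, 0, 0, 0]]]' | python3 steer.py 0.55 21
echo '[[[0, 0, -15, 0, 0, 0], [0, 0, -30, 0, 0, 0], [40, -5, -30, 0, 0, 0], [80, -10, -30, 0, 0, 0], [110, -15, -30, 0, 0, 0], [110, -15, -30, 0, 0, 0]]]' | python3 steer.py
python3 - <<'E'
from h import *
np.set_printoptions(precision=1,suppress=True)
print(ctrl.sense()['grip_width'],ctrl.sense()['force'])
for n,c in(("scene","c19"),("side","s19")):
    shot(n,c); im=cv2.imread(f"pics/{c}.png").astype(int); 
    poly=proj(c,[[x,y,4] for x,y in((515,-342),(612,-350),(602,-440),(505,-432))]).astype(np.int32)
    m=np.zeros(im.shape[:2],np.uint8);cv2.fillPoly(m,[poly],1); dk=((im.mean(2)<150)&(m>0)).astype(np.uint8)
    k,l,st,ce=cv2.connectedComponentsWithStats(dk)
    for i in range(1,k):
        if st[i,4]>5: print(c,ce[i],st[i,4],onz(c,ce[i],10),im[l==i].mean(0))
E
```

```text
time_s: 27.45
eef_pos: [563.9, -233.7, 266.0]
ee_rot: [-0.001, 0.734, 0.679, -0.0]
force: [0.0, -0.2, -4.1]
grip_width: 0.439
grip_force: 71.3
time_s: 27.85
eef_pos: [564.1, -234.4, 267.7]
ee_rot: [0.0, 0.735, 0.678, 0.0]
force: [-0.4, -0.0, -3.3]
grip_width: 0.552
grip_force: 25.2
time_s: 28.45
eef_pos: [557.7, -120.3, 297.7]
ee_rot: [-0.001, 0.734, 0.679, 0.0]
force: [0.0, -0.2, -3.9]
grip_width: 0.554
grip_force: 25.2
0.5535150528837741 [ 0.  -0.2 -3.9]
c19 [380.2 300.4] 128 [ 554.6 -394.    10. ] [103.6 111.  120.8]
c19 [362.  303.4] 9 [ 507.4 -359.    10. ] [121.6 123.9 130.1]
s19 [339.1 209.2] 290 [ 558.6 -386.1   10. ] [88.6 88.9 85.6]
```

```bash
python3 - <<'E'
from h import *
shot("wrist","w19")
r=lambda n,x0,y0,x1,y1,w,h:cv2.resize(cv2.imread(f"pics/{n}.png")[y0:y1,x0:x1],(w,h),interpolation=cv2.INTER_CUBIC)
m=np.zeros((600,800,3),np.uint8)
m[:300,:400]=r("c19",320,250,420,325,400,300);m[:300,400:]=r("s19",280,180,380,255,400,300)
m[300:,:400]=r("w19",0,0,640,480,400,300);m[300:,400:]=r("s19",80,190,400,430,400,300)
cv2.imwrite("pics/m19.png",m)
E
```

```text
(no output)
```

View pics/m19.png

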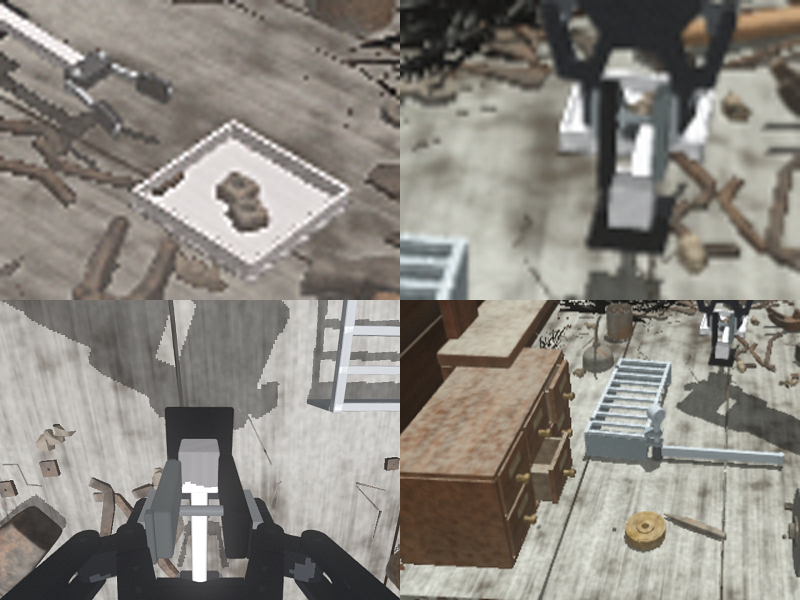

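Both nuts lie in the tray (crop ~(240,200)); the jaws are empty; the gate is still square out. The punch now lies from side pixel (292,362) to (340,380), near the pulley.

```bash
python3 - <<'E'
from h import *
np.set_printoptions(precision=1,suppress=True)
for uv in((292,362),(340,380)): print(onz("s19",uv,6))
tgt([597.3,-201.2],290,-63.5);tgt([597.3,-201.2],241.5,-63.5)
E
```

```text
[639.5 332.8   6. ]
[536.6 374.4   6. ]
[-73.8  45.3   7.7] [ 0.   0.  -0.5]
[-73.8  45.2  56.2] [ 0.   0.  -0.5]
```

```bash
echo '[[[-20, 12, 4, 0, 0, -0.15], [-45, 28, 8, 0, 0, -0.3], [-74, 45, 10, 0, 0, -0.45], [-74, 45, 25, 0, 0, -0.5], [-74, 45, 40, 0, 0, -0.5], [-74, 45, 50, 0, 0, -0.5], [-74, 45, 53, 0, 0, -0.5], [-74, 45, 53, 0, 0, -0.5]]]' | python3 steer.py
echo '[[[0, 0, 1, 0, 0, 0], [0, 0, 2, 0, 0, 0], [0, 0, 3, 0, 0, 0], [0, 0, 3, 0, 0, 0]]]' | python3 steer.py
```

```text
time_s: 29.4
eef_pos: [596.9, -200.7, 244.4]
ee_rot: [-0.0, 0.544, 0.839, 0.0]
force: [0.4, 0.0, -2.7]
grip_width: 0.55
grip_force: 25.1
time_s: 29.8
eef_pos: [597.0, -200.8, 241.9]
ee_rot: [0.0, 0.544, 0.839, 0.0]
force: [0.2, 2.6, -0.2]
grip_width: 0.548
grip_force: 25.4
```

```bash
echo '[[[0, 0, 0, 0, 0, 0], [0, 0, 0, 0, 0, 0], [0, 0, 0, 0, 0, 0], [0, 0, 0, 0, 0, 0]]]' | python3 steer.py 1.0
echo '[[[0, 0, -30, 0, 0, 0], [0, 0, -80, 0, 0, 0], [0, 0, -130, 0, 0, 0], [0, 0, -160, 0, 0, 0]]]' | python3 steer.py
python3 - <<'E'
from h import *
tgt([560,345],400,-22)
E
```

```text
time_s: 30.2
eef_pos: [596.9, -201.0, 241.5]
ee_rot: [0.0, 0.544, 0.839, 0.0]
force: [0.2, 0.0, -0.6]
grip_width: 1.0
grip_force: 0.0
time_s: 30.6
eef_pos: [596.6, -200.8, 405.8]
ee_rot: [0.003, 0.544, 0.839, 0.0]
force: [0.5, -0.4, 0.2]
grip_width: 1.0
grip_force: 0.0
[513.4 188.9   4.5] [ 0.002  0.005 -0.767]
```

```bash
echo '[[[45, 17, 0, 0, 0, -0.07], [90, 34, 0, 0, 0, -0.14], [135, 51, 0, 0, 0, -0.2], [180, 68, 0, 0, 0, -0.27], [225, 85, 0, 0, 0, -0.34], [270, 102, 0, 0, 0, -0.4], [315, 119, 0, 0, 0, -0.47], [360, 136, 0, 0, 0, -0.53]]]' | python3 steer.py
python3 - <<'E'
from h import *
tgt([560,345],400,-22)
E
```

```text
time_s: 31.4
eef_pos: [573.9, 185.1, 401.7]
ee_rot: [0.0, 0.304, 0.953, 0.0]
force: [0.4, -0.4, -0.3]
grip_width: 0.999
grip_force: 0.0
[104.1 122.2   1.8] [ 0.001  0.    -0.235]
```

```bash
echo '[[[30, 35, 0, 0, 0, -0.06], [60, 70, 0, 0, 0, -0.12], [90, 105, 0, 0, 0, -0.18], [104, 122, 0, 0, 0, -0.235], [104, 122, 0, 0, 0, -0.235], [104, 122, 0, 0, 0, -0.235]]]' | python3 steer.py
python3 - <<'E'
from h import *
np.set_printoptions(precision=1,suppress=True)
im=shot("wrist","w20").astype(int);shot("side","s20");shot("scene","c20")
e=[[536.6,374.4,6],[639.5,332.8,6]];p=proj("w20",e);print(p,proj("w20",[588,354,6]))
# punch: warm-coloured blob near the expected line
lab=cv2.cvtColor(im.astype(np.uint8),cv2.COLOR_BGR2LAB).astype(int)
roi=np.zeros(im.shape[:2],np.uint8);cv2.line(roi,tuple(p[0].astype(int)),tuple(p[1].astype(int)),1,60)
for th in(3,5,7,9):
    m=((lab[:,:,2]-128>th)&(roi>0)).astype(np.uint8)
    m=cv2.morphologyEx(m,cv2.MORPH_OPEN,np.ones((3,3),np.uint8));k,l,st,ce=cv2.connectedComponentsWithStats(m)
    i=1+np.argmax(st[1:,4]);pts=np.argwhere(l==i)[:,::-1].astype(np.float32);print(th,st[i],cv2.minAreaRect(pts))
E
```

```text
time_s: 32.0
eef_pos: [560.8, 342.7, 401.4]
ee_rot: [0.0, 0.192, 0.981, -0.0]
force: [-0.0, 0.4, -0.3]
grip_width: 1.005
grip_force: 0.0
[[343.2 161.6]
 [341.4 276. ]] [[342.6 221.2]]
3 [337 202  14  77 809] ((343.5, 240.0), (76.0, 13.0), 90.0)
5 [356 262  16  37 380] ((363.60809326171875, 279.85137939453125), (13.31631851196289, 37.647369384765625), 9.462322235107422)
7 [357 262  15  37 368] ((363.6891784667969, 279.8648681640625), (13.1519193649292, 37.647369384765625), 9.462321281433105)
9 [357 262  15  36 356] ((363.93243408203125, 279.4053955078125), (12.823122024536133, 36.66097640991211), 9.462321281433105)
```

```bash
python3 - <<'E'
from h import *
im=cv2.imread("pics/w20.png");lab=cv2.cvtColor(im,cv2.COLOR_BGR2LAB).astype(int)
for v in list(range(140,290,6)): print(v,"L",lab[v,326:362:2,0],"b",lab[v,326:362:3,2]-128)
E
```

```text
140 L [122 124 123 119 118 119 119 121 124 123 120 114 114 117 117 116 115 114] b [2 2 2 2 1 2 3 2 2 2 2 1]
146 L [115 119 120 119 116 115 116 123 126 125 124 119 120 119 121 117 118 113] b [2 2 1 2 1 2 2 2 1 2 1 2]
152 L [119 120 120 121 120 119 118 116 116 120 117 110 105 106 109 116 116 115] b [2 1 2 1 2 2 1 2 3 1 2 3]
158 L [123 123 121 116 117 116 116 119 120 117 115 117 117 119 121 121 117 109] b [2 2 2 1 2 2 2 2 2 3 2 2]
164 L [147 116 119 120 121 123 100  87  95  98  98  91  99  92  93 107 115 123] b [2 1 1 2 2 3 4 4 2 2 2 2]
170 L [200 179 130 112 117 104  76  92  96  97 102  99 115 129 127 123 122 116] b [2 2 2 2 2 4 3 4 2 2 2 2]
176 L [154 189 192 190 192 111  87 102 105 100 101  99  97 110 112 115 112 116] b [2 2 2 2 3 4 3 3 2 2 1 2]
182 L [124 154 169 148 181 138  96 104 106 102 100  99 100 122 118 119 118 119] b [2 2 2 3 5 3 3 2 2 2 2 3]
188 L [117 119 124 128 128 112  95 100 101  96  94  95  99 124 119 122 124 122] b [2 2 2 1 3 4 4 3 3 2 1 2]
194 L [123 121 121 122 122 109  90  92  92  90  87  84  95 116 114 114 114 108] b [2 2 1 2 3 3 3 4 2 2 1 1]
200 L [122 124 123 1
[... 935 characters left out ...]
 b [2 2 2 2 5 6 4 5 3 2 2 2]
254 L [172 172 173 173 173 177 141 161 157 154 152 119 150 172 173 178 182 180] b [2 3 3 2 5 5 5 6 2 3 2 2]
260 L [163 163 164 167 170 175 160 143 152 152 138 159 186 182 174 165 165 170] b [3 3 3 2 3 5 5 4 2 2 3 2]
266 L [175 176 177 170 168 169 170 128 145 147 114 179 185 183 181 186 189 190] b [3 2 3 3 2 4 5 2 2 3 2 2]
272 L [166 172 179 184 183 185 186 172 150 144 174 194 192 193 191 186 186 160] b [2 3 2 2 1 5 6 2 3 2 3 2]
278 L [192 191 187 185 185 188 193 194 149 166 186 180 177 174 174 177 140 121] b [ 1  2  3  2  2  2  4  3  2  3  2 19]
284 L [198 195 189 182 179 183 181 180 178 181 183 187 186 186 182 162 122 146] b [ 2  2  3  2  2  2  3  2  2  2  5 15]
```

Numeric profile gives the punch in w20 from rear (342.5,163) to tip (343,281).

```bash
python3 - <<'E'
from h import *
np.set_printoptions(precision=1,suppress=True)
a=onz("w20",(342.5,163),6.5);b=onz("w20",(343.2,281),6);u=(b-a)/np.linalg.norm(b-a);h=np.degrees(np.arctan2(u[1],u[0]));print(a,b,np.linalg.norm(b-a),h)
G=a+28*u;print(G); tgt(G[:2],240,h); tgt(G[:2],176,h)
E
```

```text
[537.4 373.4   6.5] [645.2 332.5   6. ] 115.21525178022972 -20.785169513077904
[563.6 363.5   6.4]
[  6.1  21.1 161.8] [ 0.  0. -0.]
[  6.1  21.  225.8] [ 0.  0. -0.]
```

```bash
echo '[[[3, 10, 45, 0, 0, -0.02], [6, 21, 90, 0, 0, -0.02], [6, 21, 140, 0, 0, -0.02], [6, 21, 180, 0, 0, -0.02], [6, 21, 210, 0, 0, -0.02], [6, 21, 225, 0, 0, -0.02], [6, 21, 225, 0, 0, -0.02]]]' | python3 steer.py 0.4
echo '[[[0, 0, 0, 0, 0, 0], [0, 0, 0, 0, 0, 0], [0, 0, 0, 0, 0, 0], [0, 0, 0, 0, 0, 0], [0, 0, 0, 0, 0, 0]]]' | python3 steer.py 0 80
echo '[[[0, 0, -40, 0, 0, 0], [0, 0, -85, 0, 0, 0], [0, 0, -102, 0, 0, 0], [0, 0, -102, 0, 0, 0], [0, 0, -102, 0, 0, 0]]]' | python3 steer.py
python3 - <<'E'
from h import *
np.set_printoptions(precision=2,suppress=True)
shot("side","s21")
e=np.array([674.8,181.3]);a=np.radians(-49.5);u=np.array([np.cos(a),np.sin(a)])
tgt(e-125*u,278,-49.5)
E
```

```text
time_s: 32.85
eef_pos: [563.5, 364.0, 175.7]
ee_rot: [-0.001, 0.183, 0.983, -0.0]
force: [-0.3, -0.5, 0.1]
grip_width: 0.399
grip_force: 0.0
time_s: 33.35
eef_pos: [563.7, 364.8, 178.9]
ee_rot: [0.002, 0.182, 0.983, 0.001]
force: [-0.3, -0.7, 7.1]
grip_width: 0.106
grip_force: 79.0
time_s: 33.85
eef_pos: [562.9, 364.6, 278.1]
ee_rot: [-0.0, 0.182, 0.983, 0.0]
force: [-0.8, 0.2, -2.0]
grip_width: 0.102
grip_force: 78.6
[-60.3 -71.4  -0.8] [-0.  -0.   0.5]
```

```bash
echo '[[[-20, -20, 0, 0, 0, 0.12], [-40, -45, 0, 0, 0, 0.25], [-60, -71, -1, 0, 0, 0.4], [-60, -71, -1, 0, 0, 0.5], [-60, -71, -1, 0, 0, 0.5], [-60, -71, -1, 0, 0, 0.5]]]' | python3 steer.py
python3 - <<'E'
from h import *
np.set_printoptions(precision=1,suppress=True)
s=ctrl.sense();M=rot(s['ee_rot']);t=s['eef_pos'];u=-M[:,0];u[2]=0;print(t,np.degrees(np.arctan2(u[1],u[0])))
im=shot("side","s22");shot("scene","c22");lab=cv2.cvtColor(im,cv2.COLOR_BGR2LAB).astype(int)
g=t+M[:,2]*170
for k in(-30,0,30,50,70,86): print(k,proj("s22",g+k*u)[0],proj("c22",g+k*u)[0])
e=np.array([674.8,181.3]);print((e-t[:2])@u[:2],np.cross(u[:2],e-t[:2]))
ref=cv2.imread("pics/s20.png");d=cv2.absdiff(im,ref).max(2)
p=proj("s22",g+60*u)[0].astype(int);print(p)
y0,x0=p[1]-16,p[0]-24
for v in range(y0,y0+36,2): print(v,x0,im[v,x0:x0+52:2].mean(1).astype(int))
E
```

```text
time_s: 34.5
eef_pos: [593.5, 277.3, 278.4]
ee_rot: [-0.001, 0.418, 0.908, -0.0]
force: [-0.2, 1.1, -0.1]
grip_width: 0.105
grip_force: 78.6
[593.5 277.3 278.4] -49.44295953522508
-30 [324.7 315.9] [233.  199.2]
0 [316.1 308.4] [240.9 199.1]
30 [307.8 301.2] [248.8 199. ]
50 [302.5 296.6] [254.1 198.9]
70 [297.3 292.1] [259.4 198.9]
86 [293.2 288.6] [263.6 198.8]
125.74128925905066 -0.6520725147679869
[299 294]
278 275 [148 134 167 194 210 208 141 110  98 162  84  68  68  69  74  44  46  44
  45  41  42  45  43  44  47  45]
280 275 [194 144 140 172 188 121 116  51  50  66  72  69  69  69 193  66  46  45
  45  44  45  45  43  44  43  44]
282 275 [220 186 117 142 129 116 113  49  71  70  55  61  69  69 177  66  43  45
  45  43  43  45  44  42  44  46]
284 275 [131 137 146 119 114 109 119 103  70  55  46  44  54  67 166 115  45  43
  43  45  44  45  44  44  45  46]
286 275 [159 157 225 143 118 107 119 129 159  57  47  45  45  59 141 166  45  43
  47  45  44  46  44  45  42  44]
288 275 [181 211 224 130 118 121 117 171 197 153  49  45  46  46 130 154  43  43
  45  44  44  43  46  45  44 
[... 833 characters left out ...]
4  92 103  91 133 186 182 158 144 155 178 163 142  72  46
  44  46 114  92  41  42 124 122]
306 275 [ 98 104  99 114  98 105 100  92 206 188 173 174 167 173 170 176 141  44
  45  48 114  93  55  41 124 156]
308 275 [ 96  87 177 146  63  69  63 145 170 180 186 199 202 209 211 218 218 127
  46  46 114  93  75  63 149 186]
310 275 [100  86 172 136  65  66  64 113 124 124 124 124 126 126 126 127 125 126
  95  69 115 100  77  76 105 192]
312 275 [ 99  84 184 131  64  65  65 114 126 127 126 125 124 126 126 126 127 127
 126 124 121  73  75  83  78  90]<stdin>:7: DeprecationWarning: Arrays of 2-dimensional vectors are deprecated. Use arrays of 3-dimensional vectors instead. (deprecated in NumPy 2.0)
```

```bash
python3 - <<'E'
from h import *
im=cv2.imread("pics/c22.png");r=cv2.imread("pics/c18.png")
print(proj("c22",[674.8,181.3,106]),proj("c22",[674.8,181.3,120]))
print("cols",list(range(242,286,2)))
for v in range(188,214): print(v,im[v,242:286:2].mean(1).astype(int),"|",(im[v,242:286:4,2].astype(int)-im[v,242:286:4,0]))
E
```

```text
[[274.18736775 199.30084169]] [[273.93337845 196.0838595 ]]
cols [242, 244, 246, 248, 250, 252, 254, 256, 258, 260, 262, 264, 266, 268, 270, 272, 274, 276, 278, 280, 282, 284]
188 [ 32 134 142 141 131 111 146 159 159 160 161 161 155 158 153 151  79  62
  66  57  59  61] | [-6 14 13 13 19 16 14 11 26 22 23]
189 [ 35 138 147 138 150 139  83 146 157 161 151 151 145 139 139 155 159  60
  71  62  56  64] | [ 2 15 16 15 17 18 19 14 13 26 23]
190 [ 38 165 154 150 139 145 138  86 157 158 146 136 137 127 122 146 139  51
  65  65  67  91] | [ 2 15 14 13 17 13 16 16 12 29 23]
191 [ 31 162 157 152 148 145 152 156 104 144 151 150 146 126 129 147 112  60
  63  78 102 151] | [ 2 15 16 17 13 16 14 16 12 30 34]
192 [ 39 152 154 159 152 153 144 153 155 107 142 153 147 148 144 151 148  66
  59  64  97  60] | [-2 15 18 16 10 15 16 14 16 30 39]
193 [ 65 150 150 158 151 154 151 152 154 153  93 123 150 149 142 141 152 148
  78  60  85  62] | [-2 16 14 16 15 13 17 16 14 23 39]
194 [ 99 135 167 156 156 164 154 156 157 159 156  98 125 145 142 151 150 158
 152  78  64  60] | [ 3 15 16 14 14 14 13 14 15 14 25]

[... 1807 characters left out ...]
76] | [17 25 14 14 13 15 15 17  0 -2 -1]
209 [ 79  78  80  69 160 149 147 147 160 135 143 149 144 148 156  71 112  72
  67  90 178 145] | [32 26 14 16 14 16 16 17  0  1  2]
210 [ 71  71  67  75  75  83 168 153 152 154 147 143 130 139 146  98 188  90
  77  94 229 221] | [34  8  7 15 13 14 17 15 -6 -1 -5]
211 [ 71  73  77  78  79  78 169 153 146 149 155 141 132 134 136 148  75  89
  76  76  96 225] | [19  4 11 17 12 17 18 17 -2  0  2]
212 [ 88  84  81  82  82  75 169 162 156 151 150 162 140 142 130 131 105 103
  80 103  94  77] | [ 5  7  7 18 16 13 17 14 -2  3 -2]
213 [ 86  87  86  88  83  83 164 162 160 162 153 157 163 148 130 132  99 100
  95 191  95  85] | [10  9  7 17 15 15 17 17  5 -2  1]
```

```bash
echo '[[[0, 0, -3.5, 0, 0, 0], [-12, 0, -3.5, 0, 0, 0], [-25, 0, -3.5, 0, 0, 0], [-38, 0, -3.5, 0, 0, 0], [-50, 0, -3.5, 0, 0, 0], [-50, 0, -3.5, 0, 0, 0], [-50, 0, -3.5, 0, 0, 0]]]' | python3 steer.py
python3 - <<'E'
from h import *
np.set_printoptions(precision=2,suppress=True)
s=ctrl.sense();print(s['force'],s['wrist_torque'])
im=shot("scene","c23")
for v in range(192,206): print(v,im[v,252:290:2].mean(1).astype(int))
E
```

```text
time_s: 35.3
eef_pos: [626.3, 238.5, 282.9]
ee_rot: [-0.0, 0.42, 0.908, 0.0]
force: [0.1, -0.2, -0.1]
grip_width: 0.111
grip_force: 81.6
[ 0.11 -0.2  -0.14] [ 0.05 -0.01 -0.02]
192 [ 43  42  97 166 108 145 156 151 147 140 149 146  70  64  64  94  71  71
  64]
193 [ 33  41 116 162 154  89 124 147 147 141 143 151 154  75  56  84  63  64
  72]
194 [ 34  46 123 175 156 159  99 126 140 143 155 149 159 150  82  62  64  72
  63]
195 [ 34  45 123 169 156 144 159 112 112 145 145 156 156 161 153  71  63  62
  71]
196 [ 39  42 125 121 133 141 135 142 129 107 200 183 198 155 146 155  66  60
  71]
197 [ 36  40 119  71 128 124 119 120 124  96 217 205 208 145 142 149 152  66
  57]
198 [ 58  43 100 123 111 116  66  98 114  97 209 206 205 122 129 132 140 151
  58]
199 [ 71  57  94  62  77  77  77  73  61  74 192 190 207 109 131 146 153 151
 153]
200 [ 98 113 105  89  91  86  97  89 118 128 164 166 182  82 132 153 155 151
 149]
201 [159 163 174 176 181 157 153 155 157 144 135 141 150 126  70 137 141 149
 146]
202 [ 84 151 156 166 170 164 156 146 144 146  98 106 110 128 134  81 107 148
 193]
203 [132 151 149 157 167 169 159 146 147 141  88  93  91 135 140 148 106 194
 149]
204 [141 143 146 156 160 170 168 163 150 151 123 106 100 156 144 159 255 147
 180]
205 [145 138 143 152 159 159 161 164 163 159 121 107 101 154 167 255 129 110
  65]
```

```bash
echo '[[[-12, 0, 0, 0, 0, 0], [-25, 0, 0, 0, 0, 0], [-38, 0, 0, 0, 0, 0], [-40, 0, 0, 0, 0, 0], [-40, 0, 0, 0, 0, 0]]]' | python3 steer.py
python3 - <<'E'
from h import *
np.set_printoptions(precision=2,suppress=True)
s=ctrl.sense();print(s['force'],s['wrist_torque'],s['joints']);M=rot(s['ee_rot']);t=s['eef_pos'];e=np.array([674.8,181.3])
print(np.degrees(np.arctan2(-M[1,0],-M[0,0])),(t[:2]-e))
for a in -np.arange(.15,1.25,.15):
    Q=R.from_rotvec([0,0,-a]).as_matrix(); d=t-np.r_[e,t[2]]
    print(round(a,2),np.round(M.T@(Q@d-d),1),np.round(R.from_matrix(M.T@Q@M).as_rotvec(),3))
E
```

```text
time_s: 35.85
eef_pos: [652.3, 207.3, 281.7]
ee_rot: [-0.001, 0.42, 0.907, -0.001]
force: [-1.9, -8.0, -9.5]
grip_width: 0.105
grip_force: 80.5
[-1.91 -8.01 -9.49] [-1.03  0.34 -0.13] [ 0.14  0.77  1.1  -0.    1.28 -0.57]
-49.67806786974501 [-22.54  26.  ]
-0.15 [-0.4 -5.1  0. ] [ 0.   -0.   -0.15]
-0.3 [ -1.6 -10.2   0. ] [ 0.  -0.  -0.3]
-0.45 [ -3.6 -14.9   0. ] [ 0.   -0.   -0.45]
-0.6 [ -6.2 -19.4   0.1] [ 0.  -0.  -0.6]
-0.75 [ -9.5 -23.4   0.1] [ 0.   -0.   -0.75]
-0.9 [-13.3 -26.8   0.1] [ 0.  -0.  -0.9]
-1.05 [-17.6 -29.7   0.1] [ 0.   -0.   -1.05]
-1.2 [-22.3 -31.8   0.1] [ 0.  -0.  -1.2]
```

```bash
echo '[[[0, 0, 1.5, 0, 0, 0], [-0.4, -5.1, 1.5, 0, 0, -0.15], [-1.6, -10.2, 1.5, 0, 0, -0.3], [-3.6, -14.9, 1.5, 0, 0, -0.45], [-6.2, -19.4, 1.5, 0, 0, -0.6], [-9.5, -23.4, 1.5, 0, 0, -0.75], [-13.3, -26.8, 1.5, 0, 0, -0.9], [-17.6, -29.7, 1.5, 0, 0, -1.05]]]' | python3 steer.py
python3 - <<'E'
from h import *
np.set_printoptions(precision=2,suppress=True)
s=ctrl.sense();print(s['force'],s['wrist_torque'],s['joints']);M=rot(s['ee_rot']);t=s['eef_pos'];e=np.array([674.8,181.3])
print(np.degrees(np.arctan2(-M[1,0],-M[0,0])),(t[:2]-e))
for a in -np.array([.1,.2,.3,.4,.5,.6,.7,.8,.9,1.0]):
    Q=R.from_rotvec([0,0,-a]).as_matrix(); d=t-np.r_[e,t[2]]
    print(round(a,2),np.round(M.T@(Q@d-d),1),np.round(R.from_matrix(M.T@Q@M).as_rotvec(),3))
E
```

```text
time_s: 36.65
eef_pos: [640.2, 175.9, 280.2]
ee_rot: [-0.002, -0.095, 0.995, 0.0]
force: [-3.0, 0.7, -9.6]
grip_width: 0.107
grip_force: 80.5
[-3.03  0.68 -9.62] [-0.05  0.79 -0.25] [ 0.09  0.73  1.18  0.    1.24 -1.67]
10.904751335832309 [-34.58  -5.4 ]
-0.1 [-0.1 -3.5 -0. ] [ 0.   0.  -0.1]
-0.2 [-0.5 -7.  -0. ] [ 0.   0.  -0.2]
-0.3 [ -1.2 -10.4  -0. ] [ 0.   0.  -0.3]
-0.4 [ -2.3 -13.7  -0. ] [ 0.   0.  -0.4]
-0.5 [ -3.7 -16.9  -0. ] [ 0.   0.  -0.5]
-0.6 [ -5.4 -20.   -0. ] [ 0.   0.  -0.6]
-0.7 [ -7.4 -22.8  -0. ] [ 0.   0.  -0.7]
-0.8 [ -9.7 -25.5  -0.1] [ 0.   0.  -0.8]
-0.9 [-12.3 -27.9  -0.1] [ 0.   0.  -0.9]
-1.0 [-15.  -30.   -0.1] [ 0.  0. -1.]
```

```bash
echo '[[[-0.1, -3.5, 2, 0, 0, -0.1], [-0.5, -7, 2, 0, 0, -0.2], [-1.2, -10.4, 2, 0, 0, -0.3], [-2.3, -13.7, 2, 0, 0, -0.4], [-3.7, -16.9, 2, 0, 0, -0.5], [-5.4, -20, 2, 0, 0, -0.6], [-5.4, -20, 2, 0, 0, -0.6]]]' | python3 steer.py
cat > g.py <<'E'
from h import *
np.set_printoptions(precision=2,suppress=True)
s=ctrl.sense();M=rot(s['ee_rot']);t=s['eef_pos'];e=np.array([674.8,181.3]);print(s['force'],s['wrist_torque'],np.degrees(np.arctan2(-M[1,0],-M[0,0])))
for a in -np.array([.05,.1,.15,.2,-.1,-.2]):
    Q=R.from_rotvec([0,0,-a]).as_matrix(); d=t-np.r_[e,t[2]]
    print(round(a,2),np.round(M.T@(Q@d-d),1),np.round(R.from_matrix(M.T@Q@M).as_rotvec(),3))
# gate tip detection: scene & side predicted pixels + diff to first pictures (gate closed)
import sys
n=sys.argv[1]
for cam,k in(("scene","c"),("side","s")):
    im=shot(cam,k+n)
    for g in(0,.1,.2,.3):
        th=-0.056-np.pi/2-g; P=[[674.8+r*np.cos(th),181.3+r*np.sin(th),30] for r in(150,200,230)]
        q=proj(k+n,P).round().astype(int); print(k,g,q.tolist(),[int(im[v-1:v+2,u-1:u+2].mean()) for u,v in q])
E
python3 g.py 24
```

```text
time_s: 37.35
eef_pos: [649.5, 157.4, 278.8]
ee_rot: [-0.001, -0.383, 0.924, 0.001]
force: [-3.4, 2.8, -7.6]
grip_width: 0.104
grip_force: 80.6
[-3.45  2.79 -7.6 ] [0.22 0.71 0.04] 44.990845638035545
-0.05 [ 0.  -1.7 -0. ] [ 0.    0.   -0.05]
-0.1 [-0.1 -3.5 -0. ] [ 0.   0.  -0.1]
-0.15 [-0.2 -5.2 -0. ] [ 0.    0.   -0.15]
-0.2 [-0.5 -6.9 -0. ] [ 0.   0.  -0.2]
0.1 [-0.3  3.5  0. ] [-0.  -0.   0.1]
0.2 [-0.9  6.9  0. ] [-0.  -0.   0.2]
c 0 [[303, 231], [312, 236], [318, 239]] [135, 133, 145]
c 0.1 [[300, 233], [308, 238], [314, 242]] [147, 153, 166]
c 0.2 [[296, 234], [304, 240], [308, 244]] [179, 173, 169]
c 0.3 [[293, 235], [299, 242], [303, 246]] [94, 95, 88]
s 0 [[295, 272], [298, 261], [299, 256]] [111, 44, 74]
s 0.1 [[300, 272], [305, 262], [307, 256]] [45, 45, 44]
s 0.2 [[306, 273], [312, 263], [315, 258]] [188, 207, 202]
s 0.3 [[311, 274], [319, 265], [323, 259]] [102, 167, 195]
```

```bash
echo '[[[0, -1.7, 1, 0, 0, -0.05], [-0.1, -3.5, 1, 0, 0, -0.1], [-0.2, -5.2, 1, 0, 0, -0.15], [-0.2, -5.2, 1, 0, 0, -0.15], [-0.2, -5.2, 1, 0, 0, -0.15]]]' | python3 steer.py; python3 g.py 25
```

```text
time_s: 37.95
eef_pos: [653.2, 154.1, 278.6]
ee_rot: [-0.0, -0.449, 0.893, 0.001]
force: [-6.2, 3.1, -4.4]
grip_width: 0.101
grip_force: 80.9
[-6.2   3.1  -4.44] [0.34 1.03 0.08] 53.41588347111286
-0.05 [ 0.  -1.7 -0. ] [-0.    0.   -0.05]
-0.1 [-0.1 -3.5 -0. ] [-0.   0.  -0.1]
-0.15 [-0.2 -5.2 -0. ] [-0.    0.   -0.15]
-0.2 [-0.5 -6.9 -0. ] [-0.   0.  -0.2]
0.1 [-0.3  3.5  0. ] [ 0.  -0.   0.1]
0.2 [-0.9  6.9  0. ] [ 0.  -0.   0.2]
c 0 [[303, 231], [312, 236], [318, 239]] [138, 132, 146]
c 0.1 [[300, 233], [308, 238], [314, 242]] [140, 138, 132]
c 0.2 [[296, 234], [304, 240], [308, 244]] [103, 102, 112]
c 0.3 [[293, 235], [299, 242], [303, 246]] [139, 154, 155]
s 0 [[295, 272], [298, 261], [299, 256]] [102, 44, 51]
s 0.1 [[300, 272], [305, 262], [307, 256]] [48, 66, 45]
s 0.2 [[306, 273], [312, 263], [315, 258]] [182, 184, 198]
s 0.3 [[311, 274], [319, 265], [323, 259]] [191, 181, 195]
```

```bash
python3 - <<'E'
from h import *
for n in("side0","s5","s24","s25"):
    im=cv2.imread(f"pics/{n}.png")
    for v in(258,266): print(n,v,im[v,288:326:2].mean(1).astype(int))
for n in("scene0","c24","c25"):
    im=cv2.imread(f"pics/{n}.png")
    print(n,im[228:256:1,310].mean(1).astype(int)); print(n,im[222:250:1,300].mean(1).astype(int))
E
```

```text
side0 258 [220 179  95  99 186 204 200 185 173 227 151 170 192 204 206 204 209 209
 199]
side0 266 [165  89  90 198 207 204 202 226 191 104 172 189 194 197 183 186 189 188
 186]
s5 258 [215 174  91  91 180 199 195 181 166 224 146 162 186 200 200 172  79  46
 105]
s5 266 [162  85  85 194 203 200 197 222 185 102 169 182 189 168 111  76  80  83
 112]
s24 258 [ 46  43  46  44  46  89 102  44  41  45  45  44  51 184 225 120 203 202
 192]
s24 266 [159  96  43 104  86  43  43  45 152 170 182 223 176 104  90 120 181 180
 179]
s25 258 [ 46  46  46  45  46  42  42  46  46  43  44  43 166 197 196 197 200 202
 192]
s25 266 [110  54  43 116  71  44  47  95  91 158 183 180 186 190 176 177 183 182
 179]
scene0 [ 95 129  88  60  83 177 180  72  72  78 160 222 201  91 101  97  98  78
  83 161 150 143 157 164 147 158 157 165]
scene0 [173  71  80 165 158 167 166  74  76  83 185 210 109  99  95 102  82  77
  82 167 153 154 150 156 156 152 157 163]
c24 [169  72  83 160 162 169 172  74  71  83 156 162 167 166 156 147 147 220
 109 123 117 115 120 171 155 160 162 166]
c24 [176  73  78 165 161 166 165  72  77  88 166 154 154 165 170 193 208 104
  92  94  98  91  74  86 175 156 159 166]
c25 [166  75  80 166 160 169 173  65  69 132 208 112 101  95 104 118  78  81
 161 154 148 148 160 163 149 156 158 167]
c25 [176  71  84 161 162 171 164  69  78 176 224  93  99 103 103 127  73  81
 165 161 154 154 152 157 160 153 159 157]
```

```bash
echo '[[[-0.3, 3.5, 1, 0, 0, 0.1], [-0.9, 6.9, 1.5, 0, 0, 0.2], [-0.9, 6.9, 1.5, 0, 0, 0.2], [-0.9, 6.9, 1.5, 0, 0, 0.2]]]' | python3 steer.py; python3 g.py 26 | head -1
echo '[[[20, 0, 0, 0, 0, 0], [40, 0, 0, 0, 0, 0], [60, 0, 0, 0, 0, 0], [80, 0, 0, 0, 0, 0], [100, 0, 0, 0, 0, 0], [115, 0, 0, 0, 0, 0], [115, 0, 0, 0, 0, 0]]]' | python3 steer.py; python3 g.py 27 | head -1
python3 - <<'E'
from h import *
for n in("scene0","c25","c27"):
    im=cv2.imread(f"pics/{n}.png");print(n,im[228:256:1,310].mean(1).astype(int)); print(n,im[222:250:1,300].mean(1).astype(int))
tgt([530,300],240,30);tgt([530,300],190,30)
E
```

```text
time_s: 38.45
eef_pos: [649.0, 158.5, 278.7]
ee_rot: [0.002, -0.36, 0.933, -0.0]
force: [-1.9, 1.2, 5.0]
grip_width: 0.099
grip_force: 101.8
[-1.9   1.19  4.96] [0.34 0.18 0.11] 42.149095146835506
time_s: 39.25
eef_pos: [562.7, 80.3, 277.2]
ee_rot: [0.0, -0.359, 0.934, -0.0]
force: [0.9, 0.5, -0.0]
grip_width: 0.099
grip_force: 101.5
[ 0.91  0.47 -0.01] [0.01 0.07 0.08] 42.01646593557959
scene0 [ 95 129  88  60  83 177 180  72  72  78 160 222 201  91 101  97  98  78
  83 161 150 143 157 164 147 158 157 165]
scene0 [173  71  80 165 158 167 166  74  76  83 185 210 109  99  95 102  82  77
  82 167 153 154 150 156 156 152 157 163]
c25 [166  75  80 166 160 169 173  65  69 132 208 112 101  95 104 118  78  81
 161 154 148 148 160 163 149 156 158 167]
c25 [176  71  84 161 162 171 164  69  78 176 224  93  99 103 103 127  73  81
 165 161 154 154 152 157 160 153 159 157]
c27 [171  71  78 167 159 166 172  76  73 130 213 114 101  98 104 114  74  81
 161 152 142 150 163 161 152 155 159 166]
c27 [178  65  83 162 157 169 166  74  78 172 222  87  91 107 101 132  69  86
 162 161 150 154 152 158 161 150 156 162]
[-121.5  185.    37.3] [-0.001  0.001  0.21 ]
[-121.5  185.    87.3] [-0.001  0.001  0.21 ]
```

```bash
echo '[[[-15, 45, 0, 0, 0, 0.03], [-50, 80, 0, 0, 0, 0.08], [-80, 120, 0, 0, 0, 0.13], [-110, 160, 10, 0, 0, 0.18], [-121, 185, 40, 0, 0, 0.21], [-121, 185, 75, 0, 0, 0.21], [-121, 185, 87, 0, 0, 0.21], [-121, 185, 90, 0, 0, 0.21]]]' | python3 steer.py
echo '[[[0, 0, 2, 0, 0, 0], [0, 0, 4, 0, 0, 0], [0, 0, 6, 0, 0, 0], [0, 0, 6, 0, 0, 0]]]' | python3 steer.py
```

```text
time_s: 40.15
eef_pos: [529.4, 299.8, 185.9]
ee_rot: [-0.001, -0.259, 0.966, 0.0]
force: [0.5, 0.7, 0.5]
grip_width: 0.102
grip_force: 101.5
time_s: 40.55
eef_pos: [529.7, 299.5, 182.7]
ee_rot: [0.001, -0.259, 0.966, 0.0]
force: [-3.6, -2.1, 7.5]
grip_width: 0.104
grip_force: 102.6
```

```bash
echo '[[[0, 0, 1.5, 0, 0, 0], [0, 0, 1.5, 0, 0, 0]]]' | python3 steer.py
echo '[[[0, 0, 0, 0, 0, 0], [0, 0, 0, 0, 0, 0], [0, 0, 0, 0, 0, 0]]]' | python3 steer.py 0.5
echo '[[[0, 0, -40, 0, 0, 0], [0, 0, -90, 0, 0, 0], [0, 0, -140, 0, 0, 0], [0, 0, -180, 0, 0, 0], [0, 0, -180, 0, 0, 0]]]' | python3 steer.py
python3 - <<'E'
from h import *
np.set_printoptions(precision=1,suppress=True)
im=shot("wrist","w28");shot("side","s28");shot("scene","c28")
s=ctrl.sense();t=s['eef_pos'];print(t)
p=proj("w28",[[529.6-28*.866,299.6-14,6],[529.6,299.6,6],[529.6+86*.866,299.6+43,6]]);print(p)
x=int(p[1][0])
for v in range(int(p[0][1])-12,int(p[2][1])+18,6): print(v,x-24,im[v,x-24:x+26:2].mean(1).astype(int))
# reacher still standing, tray nuts
a=cv2.absdiff(cv2.imread("pics/s28.png"),cv2.imread("pics/s22.png")).max(2)
print("reacher/tray change",(a[170:245,290:380]>50).sum())
E
```

```text
time_s: 40.75
eef_pos: [529.7, 299.6, 181.8]
ee_rot: [0.001, -0.259, 0.966, 0.0]
force: [-5.2, -3.7, 12.5]
grip_width: 0.101
grip_force: 103.3
time_s: 41.05
eef_pos: [529.3, 299.7, 179.8]
ee_rot: [0.0, -0.259, 0.966, 0.0]
force: [0.0, 0.6, 0.1]
grip_width: 0.502
grip_force: 0.0
time_s: 41.55
eef_pos: [529.4, 299.9, 365.8]
ee_rot: [0.006, -0.259, 0.966, 0.001]
force: [0.3, -0.2, -0.7]
grip_width: 0.505
grip_force: 0.0
[529.  299.6 358.5]
[[321.3 171. ]
 [321.3 204.6]
 [321.1 297.5]]
158 297 [177 179 175 172 172 169 169 170 173 175 175 175 173 175 175 173 175 176
 175 180 183 188 193 192 185]
164 297 [182 179 176 175 173 169 164 161 160 160 161 164 162 166 170 174 178 178
 181 181 182 182 183 183 183]
170 297 [183 175 173 182 191 193 187 184 158 123 152 160 160 154 130  98 169 165
 163 167 175 179 181 183 180]
176 297 [191 186 188 187 185 185 186 190 124 135 153 157 160 163 148 121 166 165
 157 157 159 164 166 169 177]
182 297 [188 189 190 191 194 195 193 193 136 152 167 164 161 163 151 107 157 174
 163 160 162 163 160 157 155]
188 297 [185 182 181 179 186 191 192 199 147 166 170 164 1
[... 1708 characters left out ...]
 103 103]
284 297 [185 178 172 175 181 186 192 195 190 189 169 137  92  96 122 120 118 118
 117 116 113 103  98 102 102]
290 297 [178 179 183 186 187 185 184 183 187 188 187 117  89 114 123 123 123 124
 123 121 115 117 116 117 113]
296 297 [171 171 170 177 183 183 187 191 191 194 197 192 122 120 115 116 118 119
 121 123 124 124 122 124 120]
302 297 [163 164 167 169 170 176 179 182 183 184 184 187 186 158 119 116 115 115
 116 121 120 119 116 114 114]
308 297 [178 180 177 176 176 178 182 182 182 178 179 180 179 180 110 110 116 119
 120 122 119 118 122 122 120]
314 297 [174 168 170 173 179 184 186 183 178 173 171 172 175 160 107 109 114 117
 115 117 113 113 115 118 120]
reacher/tray change 4178
```

```bash
python3 - <<'E'
from h import *
f=lambda n:cv2.imread(f"pics/{n}.png")
for a,b in(("c28","c20"),("c28","c22"),("s28","s19"),("s28","s20")):
    d=cv2.absdiff(f(a),f(b)).max(2); y,x=(230,320) if a[0]=="c" else (170,290); print(a,b,(d[y:y+100,x:x+100]>50).sum())
d=cv2.absdiff(f("c28"),f("scene0")).max(2);ys,xs=np.where(d[225:330,320:420]>60);print(len(xs),xs.min()+320,xs.max()+320,ys.min()+225,ys.max()+225)
print(ctrl.sense()['time_s'])
E
```

```text
c28 c20 5
c28 c22 18
s28 s19 4140
s28 s20 3502
386 324 398 240 307
41.7
```

```bash
python3 -c "
from rig import ctrl
print(ctrl.finish_job())"
```

```text
the job is handed in; nothing more can be done
None
```

The job is handed in: the two nuts that were in the bay are in the tray, the reacher stands upright clear of the gate, the gate is shut, and the punch lies on the bench. The final state was checked from image measurements, since my picture views were used up, and handing in returned no verdict.

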